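# Empty the glue-drying box

## Task

Empty the drying box: squeeze the red tab of the sprung hinge pin to the black tab, lift the blue hood off and stand it upright clear of the opening, then pull the tray by its black pull along the rollers all the way to the outer end stop. Set every dried sanding block from the tray flat on the plywood board and nudge them into one closed-up row in its corner, sides touching, the first against the stop at the board's right-hand end and every near end against the long stop, with no place left empty. Finally roll the empty tray fully home into the box and hang the hood again with its hinge pin sprung right out into its bracket; do not knock over the glue bottle or push the roll of tape about.

Things in the scene. Friction and masses are not known exactly. Their poses are not given: they have to be found in the camera images.
- drying_box: Low grey drying box (312 x 154 mm), fixed, with a roller bed (aluminium rails, steel rollers) running out of its open end to an end stop at x = -372 mm. Origin on the worktop below the middle of the roof's front edge; x points into the box, y across, z up. Roller tops z = 29 mm; rails' inner faces y = +-59.5 mm, tops z = 43 mm. Dark hinge brackets stand at both sides of the opening.
- roof (a point): Point on the box's flat roof, 94 mm above the worktop, at x = 170 mm in the box's frame, on its centre line. The roof (x = 0 to 312 mm, y = +-77 mm) or the worktop is a firm place to stand the hood.
- mouth (a point): Where the hung hood's origin belongs: (-35, 0, 43) mm in the drying box's frame, its axes parallel to the box's; it then stands on the rails.
- bore (a point): Centre of the closed 13 mm square bore through the hinge bracket on the +y side: (-14, 80, 102) mm in the box's frame. The bracket spans x = -29 to 1, y = 74 to 86 mm, up to z = 122 mm.
- slot (a point): Centre of the 13 mm wide slot, open at the top, in the hinge bracket on the -y side: (-14, -80, 102) mm in the box's frame; same outside size as the other bracket. The hood's stub drops into it from above.
- hood: Blue hood, 62 (x) x 140 (y) x 51 mm, open below and behind, about 0.4 kg, held by its hinge pins; centre of mass near x = 0, y = 0; stands by itself. Origin at the centre of its underside, axes as the box's. On top two upright tabs, 24 mm wide (x = +-12), z = 51 to 88 mm: black fixed one at y = -21 to -13, red sliding one at y = 27 to 35 mm when at rest. Lugs at y = +-(62 to 70), to z = 68 mm.
- hood_grip (a point): Point (0, 0, 75) mm of the hood: midway between the tabs' outer faces when the red one is squeezed fully in (42 mm over both). At rest they measure 56 mm over both: black 21 mm to the -y side of this point, red 35 mm to the +y side.
- stub_tip (a point): Tip of the hood's fixed round hinge stub (8 mm thick), which sticks out at its -y end: (21, -84, 59) mm in the hood's frame.
- pin_tip (a point): Rounded tip of the 8 mm sprung hinge pin at the hood's +y end: (21, 84, 59) mm in the hood's frame when sprung out, y = 70 mm when drawn in.
- hinge_pin (a joint): Travel of the sprung hinge pin, m: 0 = sprung out (10 mm into the bore when hung), 0.014 = red tab squeezed fully towards the black one, pin clear of the bracket. The spring pushes back with 7 to 11 N. While the tabs are held squeezed the hood can be lifted straight up by them and carried; let go, the pin springs out.
- tray: Plywood tray 347 (x) x 114 mm, about 0.35 kg, loose on the rollers, 2.5 mm play to each rail. Origin at the centre of its underside, axes as the box's. Floor 8 mm up, walls 18 mm, four 60 mm bays at x = -107, -25, 57, 139 mm, 14 mm high spacer strips between. Origin at x = 122 mm in the box's frame when at the inner stop, -199 mm at the outer end stop, where all bays are clear of the roof.
- tray_pull (a point): Point on the tray's black upright pull (14 mm wide in y, 10 mm thick in x), at x = -162 mm of the tray, 45 mm above its underside; the pull rises from 8 to 53 mm above the underside. With the tray home it stands 41 mm in front of the roof edge.
- block1: Wooden sanding block, 58 (x) x 98 (y) x 31 mm, 0.12 kg, loose, lying in a bay of the tray at first with its long side across the tray. Origin at the centre of its underside. Two to four of the four blocks are there (None = absent).
- block2: Wooden sanding block, 58 (x) x 98 (y) x 31 mm, 0.12 kg, loose, lying in a bay of the tray at first with its long side across the tray. Origin at the centre of its underside. Two to four of the four blocks are there (None = absent).
- block3: Wooden sanding block, 58 (x) x 98 (y) x 31 mm, 0.12 kg, loose, lying in a bay of the tray at first with its long side across the tray. Origin at the centre of its underside. Two to four of the four blocks are there (None = absent).
- block4: Wooden sanding block, 58 (x) x 98 (y) x 31 mm, 0.12 kg, loose, lying in a bay of the tray at first with its long side across the tray. Origin at the centre of its underside. Two to four of the four blocks are there (None = absent).
- lineup_board: Plywood board 130 (x) x 300 (y) x 9 mm, fixed on the worktop, origin at the centre of its underside; x away from the robot, y left. Dark stops 18 mm high stand on it: the long one along its near edge (inner face x = -50 mm), a short one at its right end (inner face y = -135, x = -50 to 20 mm). In the finished row the blocks' long sides lie along x, centres at x = 0 and y = -106, -48, 10, 68 mm, filled from -106 on.
- corner (a point): Inner corner of the board's two stops, on the board's top: (-50, -135, 9) mm in its frame.
- glue_bottle: Yellow glue bottle with red cap, 56 x 56 x 214 mm, standing at the left; bystander. Origin at the centre of its underside.
- masking_tape: Roll of masking tape lying flat, 105 mm across, 24 mm high, in front of the box; bystander. Origin at the centre of its underside.

How it is judged:
By the outcome, as a careful person would: the job done as asked, in the order asked, and still so for the second after the job is handed in, with the robot touching nothing.
Of block1, block2, block3, block4 only 2 to 4 are there at a start; the rules pass over those that are not, and their reading is None.
At some moment in a run one of block1, block2, block3, block4 may be knocked a few centimetres aside while the robot is not near it.
It also fails if it takes over 210 s, if anything falls off the work surface, if the arm or the gripper's body presses on something with over 40 N, if the wrist force passes 120 N, or if a joint passes its speed limit or range.

## Robot

A 6-joint arm with a two-finger parallel gripper is mounted at the origin on a cart in front of the work surface, level with it; the furniture and walls round the work are solid. World frame = base frame: x ahead of the robot, y to its left, z up, the work surface at z = 0. Lengths are in m, angles in degrees, forces in N, time in s.
With the tool pointing down it reaches from about 0.4 to 0.825 m from the base axis. Payload 7 kg.
Tool frame: the origin (TCP) lies midway between the tips of the shut fingers; the grasp point (between the pads) lies 19 mm behind it; z points along the fingers, y is the line along which they close (so a half turn about z gives the same grasp; the last joint's range is limited). The gripper opens to 88 mm and grips with 3 to 60 N. Pads are 19 mm wide; open, the fingers measure 130 mm over their backs; the gripper's body (78 mm by 193 mm) begins 47 mm behind the grasp point.
Start: joints at [-56.03, 20.546, 0.682, 0, -70.136, -16.507], TCP at [0.203, -0.644, 0.227] pointing down, gripper open.
Joint ranges: [-176.03, 176.03], [-82.01, 121.73], [-58.28, 71.71], [-173.87, 95.51], [-174.79, -0.11], [-173.66, 173.66]. Speed limits (degrees/s): [136.94, 136.94, 172.46, 180, 180, 180].

## Interface

Orientations are given as [roll, pitch, yaw] about the fixed x, y, z axes, in that order (R = Rz(yaw) Ry(pitch) Rx(roll)).
In Python, from plant import telemetry, viewer, workorder gives the robot as it stands. The module is installed in compiled form; this text tells all that it offers.
- The arm moves only by the tool carry_out, never from a script. Its argument "rows" is a list of rows, each a list of 6 numbers: the shift along the tool's x, y, z in m, then the turn, a rotation vector about the tool's x, y, z in rad. In form: [[tx, ty, tz, ax, ay, az], ...]. A call has 1 to 8 rows; each row is the pose to reach, as a shift and turn from the pose commanded when the call began, along the tool's axes at that moment; what a row does not reach only later rows make up. A row lasts 1/8 s, in which the tool goes at most 62.5 mm and 10.7 degrees, less where a joint would pass 70% of its speed; a pose out of reach is approached as far as the arm can. A call with a gripper value outside its range is refused whole. "grip" is the gripper's target within -1 to 1 (fully open at 1, half-way at 0, shut at -1), set as the call begins (left out, the last holds). The fingers move at their own pace and stop on an object; the grip force is fixed at half the most. Time passes only in rows, so rows that repeat a pose let the fingers close. It gives the time, the measured TCP pose, the force, the opening and the grip force at its end, in the units of the state.
- telemetry.get_obs(): the state, without advancing time (a new reading comes with each control period).
- viewer.snapshot(name): name is "side" or "top"; returns the picture (480x640x3 uint8, red, green, blue); there is no depth.
- viewer.camera_info(name): a dict with "intrinsics" (3x3 intrinsics, pixels), "extrinsics" (4x4, takes a point from camera to world coordinates). Camera axes: x right, y down, z forward; pixel columns grow to the right and rows downward; lengths in m; the calibration is good to about 2 mm. A picture is of the moment at which its call begins. camera_info takes no time and is no camera call.
- workorder.close_job(): hands the job in; it is judged then, once.
The state is a dict: "clock": time; "joint_pos": joint angles; "qvel": joint speeds; "tau": joint torques, N m; "tool_pos": TCP position; "orientation": TCP orientation; "force": force on the tool from outside, world axes, zero at the start; "moment": the same for the moment, N m; "opening": finger opening in m; "gripper_force": force on a finger pad.
Only numpy, scipy, OpenCV 4.12 (cv2) and the standard library are available. Lean on these libraries where they do the work, as an engineer would, in place of code of your own. Each camera call takes 0.05 s, during which the arm holds its last target. There are 200 camera calls.

## Working session

There is one attempt and no reset: what is moved stays moved. The work goes in short steps, Python scripts to look and compute and a tool call to move; the robot and the scene stay as the last step left them, time stands still between calls to the robot, and variables do not carry over. Pictures are saved under pics/ and viewed, at most 14 in all, crops included, and the job is handed in when it is done.

Besides the shell and the picture viewer there is one more tool, called as a command line: name --pt "numbers of a row" for each row, then --argument value for the rest. carry_out: Moves the arm, as the interface text tells. Its arguments: {"type":"object","properties":{"rows":{"type":"array"},"grip":{"type":"number"}},"required":["rows"]}

```bash
mkdir -p pics
cat > h.py <<'E'
import numpy as np, cv2
from plant import telemetry, viewer, workorder
def snap(n,f):
    im=viewer.snapshot(n); cv2.imwrite('pics/'+f+'.png',cv2.cvtColor(np.asarray(im),cv2.COLOR_RGB2BGR)); return im
def cam(n):
    c=viewer.camera_info(n); return np.array(c['intrinsics']),np.array(c['extrinsics'])
def px2w(n,u,v,z):
    K,E=cam(n); d=E[:3,:3]@np.linalg.inv(K)@[u,v,1]; o=E[:3,3]; return o+d*(z-o[2])/d[2]
def w2px(n,p):
    K,E=cam(n); q=K@(E[:3,:3].T@(np.array(p)-E[:3,3])); return q[:2]/q[2]
E
python3 - <<'E'
from h import *
np.set_printoptions(precision=4,suppress=True)
for n in('side','top'):
    snap(n,n+'0'); print(n,*cam(n))
print(telemetry.get_obs())
E
```

```text
side [[560.9595   0.     320.9261]
 [  0.     560.9595 238.08  ]
 [  0.       0.       1.    ]] [[-0.9145 -0.228   0.3342  0.1569]
 [-0.4046  0.5143 -0.7562  0.8678]
 [ 0.0005 -0.8267 -0.5626  0.748 ]
 [ 0.      0.      0.      1.    ]]
top [[579.7898   0.     318.1256]
 [  0.     579.7898 237.6157]
 [  0.       0.       1.    ]] [[ 0.0232 -0.9976  0.0647  0.4409]
 [-0.9997 -0.0227  0.0075  0.0197]
 [-0.006  -0.0648 -0.9979  1.698 ]
 [ 0.      0.      0.      1.    ]]
{'clock': 0.1, 'joint_pos': array([-56.0313,  20.5883,   0.6384,  -0.0151, -70.1364, -16.506 ]), 'qvel': array([ 0.0162, -0.0657,  0.2467,  0.0906,  0.1655, -0.0337]), 'tau': array([ -0.0019, -58.416 ,  29.3752,   7.0155,   0.0102,  -0.0001]), 'tool_pos': array([ 0.2024, -0.6435,  0.2257]), 'orientation': array([ 179.9132,   -0.0109, -162.5425]), 'force': array([-0.6661, -0.6393, -0.7058]), 'moment': array([ 0.0233,  0.0242, -0.0119]), 'gripper_force': 0.0, 'opening': 0.08759071255560043}
```

View pics/top0.png

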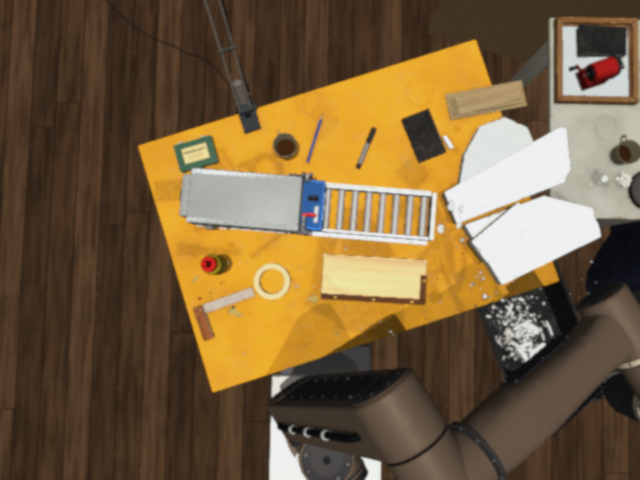

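View pics/side0.png

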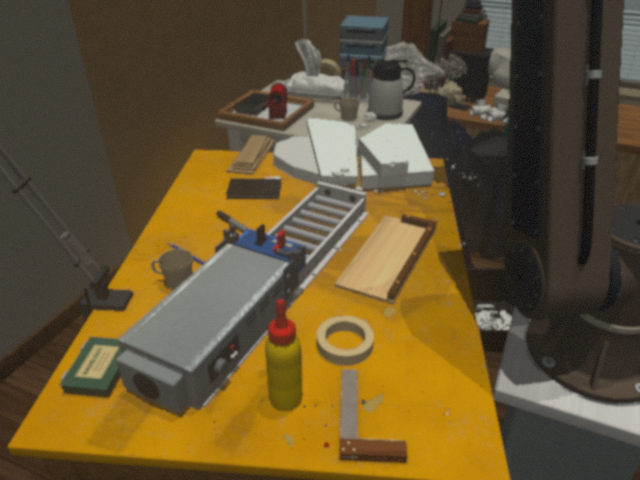

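The top view shows the box at about (180–305, 170–235), the hood at (313, 207), the rollers out to (435, 215), the board at (322–427, 254–303), the tape at (271, 281) and the bottle at (214, 264). I'll zoom in to measure.

Run:
```python
import cv2
im=cv2.imread('pics/top0.png'); cv2.imwrite('pics/c1.png',cv2.resize(im[160:310,172:442],None,fx=2.95,fy=3.0*.983,interpolation=cv2.INTER_CUBIC))
```

```text
(no output)
```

View pics/c1.png

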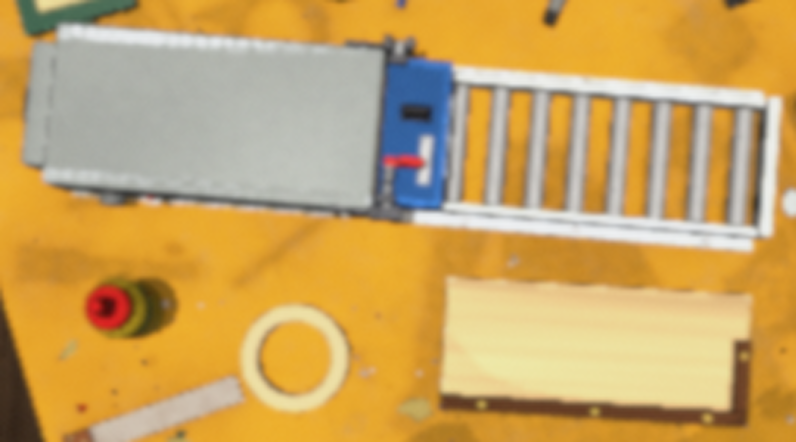

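```bash
cat > fit.py <<'E'
from h import *
from scipy.optimize import least_squares
np.set_printoptions(precision=2,suppress=True)
def fit(pts,x0):
    # pts: list (cam, local mm xyz, u,v)
    def W(p,l): 
        c,s=np.cos(p[2]),np.sin(p[2]); return [p[0]+(c*l[0]-s*l[1])/1e3,p[1]+(s*l[0]+c*l[1])/1e3,l[2]/1e3]
    f=lambda p:np.concatenate([w2px(n,W(p,l))-[u,v] for n,l,u,v in pts])
    r=least_squares(f,x0,loss='soft_l1',x_scale=[.1,.1,.1]); return r.x,r.fun.reshape(-1,2)
def crop(c): return [('top',l,172+(x+.5)/2.95-.5,160+(y+.5)/2.95-.5) for l,x,y in c]
E
python3 - <<'E'
from fit import *
box=crop([((0,-77,94),386,47),((0,77,94),380,210),((312,-77,94),60,26),((312,77,94),44,184),((-66,-70,94),453,63),((-66,70,94),446,208),((-372,-59.5,43),762,103),((-372,59.5,43),755,232)])
p,r=fit(box,[.5,.05,1.57]); print(p*[1e3,1e3,57.2958]); print(r)
b=crop([((65,150,9),447,278),((65,-150,9),750,293),((-65,150,27),442,407),((-65,-150,27),745,426),((-50,-135,9),731,410)])
p,r=fit(b,[.35,-.15,0]); print(p*[1e3,1e3,57.2958]); print(r)
for u,v,z in[(296,357,24)]: print(px2w('top',172+u/2.95,160+v/2.95,z/1e3))
for u,v,z in[(107,306,214)]: print(px2w('top',172+u/2.95,160+v/2.95,z/1e3))
E
```

```text
[638.65  83.38  86.86]
[[ 0.05  0.65]
 [-2.34  0.23]
 [-0.58 -0.73]
 [-0.25  0.38]
 [ 0.71 -0.49]
 [-0.8   0.24]
 [ 1.83  0.59]
 [ 1.48 -1.9 ]]
[ 435.05 -131.12   -1.89]
[[-0.04 -0.62]
 [ 0.22  0.06]
 [-0.84  0.64]
 [ 1.04  0.14]
 [-0.27 -0.24]]
[0.42 0.16 0.02]
[0.46 0.31 0.21]
```

Run:
```python
import cv2
im=cv2.imread('pics/side0.png'); cv2.imwrite('pics/c2.png',cv2.resize(im[180:310,210:440],None,fx=3.4,fy=3.4,interpolation=cv2.INTER_CUBIC))
```

```text
(no output)
```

View pics/c2.png

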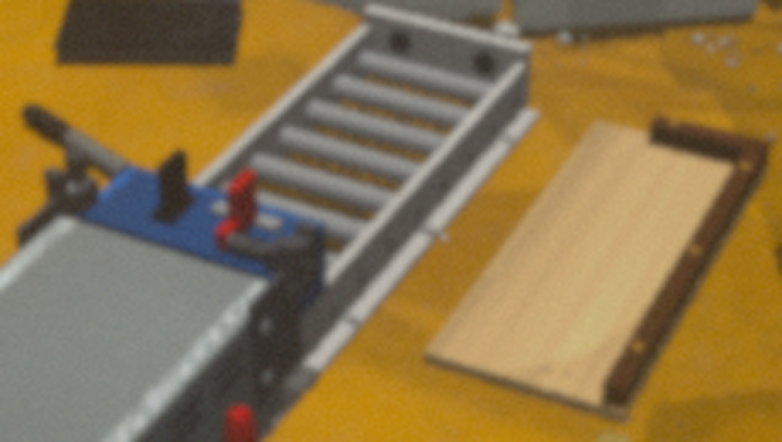

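```bash
cat >> fit.py <<'E'
def crs(c): return [('side',l,210+(x+.5)/3.4-.5,180+(y+.5)/3.4-.5) for l,x,y in c]
E
python3 - <<'E'
from fit import *
box=crop([((0,-77,94),386,47),((0,77,94),380,210),((312,-77,94),60,26),((312,77,94),44,184),((-66,-70,94),453,63),((-66,70,94),446,208),((-35,-17,131),416,112),((-35,31,131),410,162)])
box+=crs([((0,77,94),268,283),((0,-77,94),75,215),((-35,-17,131),174,153),((-35,31,131),242,173),((-372,-59.5,43),370,28)])
p,r=fit(box,[.5,.05,1.57]); print(p*[1e3,1e3,57.2958]); print(r)
b=crop([((65,150,9),447,278),((65,-150,9),750,293),((-65,150,27),442,407),((-65,-150,27),745,426),((-50,-135,9),731,410)])
b+=crs([((65,150,9),427,356),((65,-150,9),603,122),((-50,-135,9),735,160),((-65,-150,27),768,145)])
p,r=fit(b,[.35,-.15,0]); print(p*[1e3,1e3,57.2958]); print(r)
for n,u,v,z in[('side',346,322,24)]: print(px2w(n,u,v+17,z/1e3)*1e3)
E
```

```text
[638.12  83.15  86.77]
[[ 0.17  0.84]
 [-2.3   0.42]
 [-0.44 -0.71]
 [-0.19  0.39]
 [ 0.83 -0.26]
 [-0.77  0.46]
 [ 0.58 -0.72]
 [ 1.2  -0.16]
 [ 4.53 -0.6 ]
 [-4.11 -1.08]
 [-0.34  1.02]
 [ 0.17  1.13]
 [-0.07 -0.96]]
[ 433.48 -130.98   -1.57]
[[-0.24  0.2 ]
 [ 0.05  0.3 ]
 [-0.79  1.5 ]
 [ 1.13  0.4 ]
 [-0.22  0.04]
 [-1.11 -1.06]
 [-3.31 -0.6 ]
 [ 0.87  2.1 ]
 [-0.14 -1.4 ]]
[413.71 173.9   24.  ]
```

Estimates: the box origin is at (638, 83) mm with yaw 86.8°, and the board is at (433.5, −131) with yaw −1.6°. I'll go above the hood next.

```bash
cat >> h.py <<'E'
from scipy.spatial.transform import Rotation as R
BOX=np.array([638.1,83.15,86.8]); BRD=np.array([433.5,-131.0,-1.6])
def loc(F,x,y):
    a=np.radians(F[2]); return F[0]+np.cos(a)*x-np.sin(a)*y, F[1]+np.sin(a)*x+np.cos(a)*y
def inv(F,X,Y):
    a=np.radians(F[2]); return np.cos(a)*(X-F[0])+np.sin(a)*(Y-F[1]), -np.sin(a)*(X-F[0])+np.cos(a)*(Y-F[1])
def go(x,y,z,yaw):
    o=telemetry.get_obs(); M=R.from_euler('xyz',o['orientation'],degrees=True); T=R.from_euler('xyz',[180,0,yaw],degrees=True)
    d=M.inv().apply(np.array([x,y,z])/1e3-o['tool_pos']); print('row',np.round(np.r_[d,(M.inv()*T).as_rotvec()],4))
def st():
    o=telemetry.get_obs(); print('t',o['clock'],'tcp',np.round(o['tool_pos']*1e3,1),np.round(o['orientation'],2),'op',round(o['opening']*1e3,1),'F',np.round(o['force'],1),round(o['gripper_force'],1),'q',np.round(o['joint_pos'],1))
E
python3 - <<'E'
from h import *
go(*loc(BOX,-35,1),200,-93.2)
E
```

```text
row [-6.2040e-01  5.3000e-01  2.6400e-02  1.4000e-03  7.0000e-04 -1.2103e+00]
```

carry_out --pt "-0.62 0.53 0 0 0 -1.21" --pt "-0.62 0.53 0 0 0 -1.21" --pt "-0.62 0.53 0 0 0 -1.21" --pt "-0.62 0.53 0 0 0 -1.21" --pt "-0.62 0.53 0 0 0 -1.21" --pt "-0.62 0.53 0 0 0 -1.21" --pt "-0.62 0.53 0 0 0 -1.21" --pt "-0.62 0.53 0 0 0 -1.21" --grip 0.77

```text
clock: 1.1
tool_pos: [0.4682, -0.2179, 0.2266]
orientation: [-180.0, 0.0, -93.1]
force: [1.2, -1.6, -1.1]
opening: 0.0775
gripper_force: 0.0
```

Run:
```python
from h import *
st();go(*loc(BOX,-35,1),200,-93.2)
```

```text
t 1.1 tcp [ 468.2 -217.9  226.6] [-179.99    0.    -93.13] op 77.5 F [ 1.2 -1.6 -1.1] 0.0 q [ -3.2   5.5 -19.1  -0.  -65.4   0. ]
row [-2.749e-01 -1.522e-01  2.660e-02 -1.000e-04  0.000e+00  1.300e-03]
```

carry_out --pt "-0.275 -0.153 0.026 0 0 0" --pt "-0.275 -0.153 0.026 0 0 0" --pt "-0.275 -0.153 0.026 0 0 0" --pt "-0.275 -0.153 0.026 0 0 0" --pt "-0.275 -0.153 0.026 0 0 0" --pt "-0.275 -0.153 0.026 0 0 0" --pt "-0.275 -0.153 0.026 0 0 0"

```text
clock: 1.98
tool_pos: [0.6354, 0.0464, 0.1997]
orientation: [179.9, -0.0, -93.2]
force: [0.2, -0.8, -0.1]
opening: 0.0773
gripper_force: 0.0
```

Run:
```python
from h import *
st();go(*loc(BOX,-35,1),140,-93.2)
im=snap('side','s1'); im=cv2.imread('pics/s1.png')
for p in [loc(BOX,-35,1)]: print(w2px('side',[p[0]/1e3,p[1]/1e3,.131]))
a=cv2.resize(im[160:290,210:350],None,fx=4.2,fy=4.2,interpolation=cv2.INTER_CUBIC)
cv2.imwrite('pics/s1c.png',a)
```

```text
t 1.975 tcp [635.4  46.4 199.7] [ 1.7991e+02 -3.0000e-02 -9.3160e+01] op 77.3 F [ 0.2 -0.8 -0.1] 0.0 q [ 21.7  18.1  -6.5  -0.  -65.5 -24.9]
row [-0.0019  0.0002  0.0597  0.0016 -0.0006  0.0007]
[268.09479759 227.89552831]
```

View pics/s1c.png

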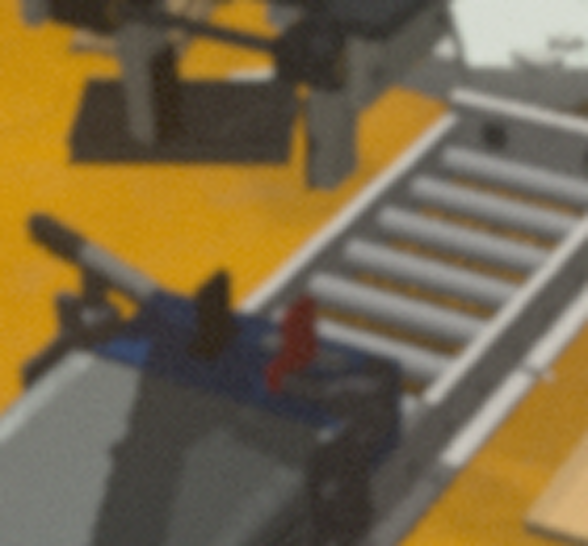

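The fingers straddle the black and red tabs (crop 212,275 and 298,298) from above, so they line up. Descending.

carry_out --pt "-0.001 0 0.03 0 0 0" --pt "-0.001 0 0.055 0 0 0" --pt "-0.001 0 0.07 0 0 0" --pt "-0.001 0 0.08 0 0 0" --pt "-0.001 0 0.09 0 0 0" --pt "-0.001 0 0.096 0 0 0" --pt "-0.001 0 0.096 0 0 0"

```text
clock: 2.9
tool_pos: [0.6357, 0.0471, 0.1043]
orientation: [180.0, -0.0, -93.2]
force: [-0.1, -0.1, 1.3]
opening: 0.0779
gripper_force: 0.0
```

Run:
```python
from h import *
st();go(*loc(BOX,-35,1),103,-93.2); o=telemetry.get_obs(); print(inv(BOX,*(o['tool_pos'][:2]*1e3)))
im=snap('side','s2'); im=cv2.imread('pics/s2.png')
a=cv2.resize(im[170:290,210:350],None,fx=4.2,fy=4.2,interpolation=cv2.INTER_CUBIC)
cv2.imwrite('pics/s2c.png',a)
```

```text
t 2.9 tcp [635.7  47.1 104.3] [ 1.7998e+02 -1.0000e-02 -9.3210e+01] op 77.9 F [-0.1 -0.1  1.3] 0.0 q [ 21.7  22.7 -13.1  -0.  -54.2 -25. ]
row [-0.0011  0.0006  0.0013  0.0004 -0.0002 -0.0001]
(np.float64(-36.128198014760514), np.float64(0.39546754417203855))
```

View pics/s2c.png

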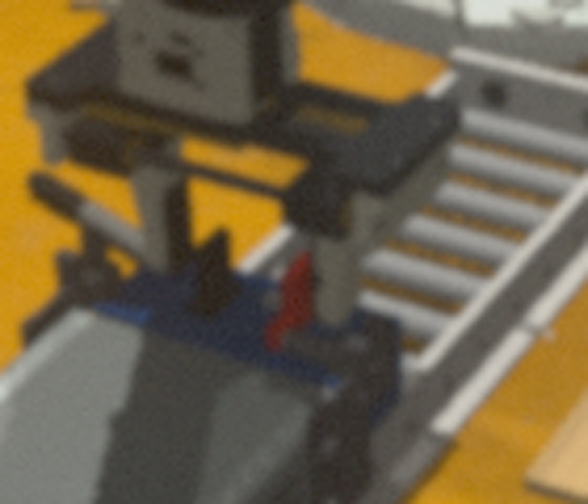

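The fingers stand outside both tabs, at about (165, 220) and (340, 280), so I'll squeeze.

carry_out --pt "0 0 0 0 0 0" --pt "0 0 0 0 0 0" --pt "0 0 0 0 0 0" --pt "0 0 0 0 0 0" --pt "0 0 0 0 0 0" --pt "0 0 0 0 0 0" --pt "0 0 0 0 0 0" --pt "0 0 0 0 0 0" --grip -1

```text
clock: 3.95
tool_pos: [0.6368, 0.0473, 0.1052]
orientation: [-179.9, 0.0, -93.2]
force: [4.5, -1.3, 3.4]
opening: 0.0413
gripper_force: 30.0
```

Run:
```python
from h import *
st()
```

```text
t 3.95 tcp [636.8  47.3 105.2] [-1.7989e+02  2.0000e-02 -9.3190e+01] op 41.3 F [ 4.5 -1.3  3.4] 30.0 q [ 21.7  22.7 -13.1   0.  -54.1 -25. ]
```

carry_out --pt "0 0 -0.01 0 0 0" --pt "0 0 -0.025 0 0 0" --pt "0 0 -0.045 0 0 0" --pt "0 0 -0.065 0 0 0" --pt "0 0 -0.085 0 0 0" --pt "0 0 -0.09 0 0 0" --pt "0 0 -0.09 0 0 0"

```text
clock: 4.82
tool_pos: [0.6353, 0.0471, 0.1944]
orientation: [180.0, 0.0, -93.2]
force: [-0.4, 0.5, -4.3]
opening: 0.0414
gripper_force: 30.0
```

Run:
```python
from h import *
st(); im=snap('side','s3'); im=cv2.imread('pics/s3.png')
cv2.imwrite('pics/s3c.png',cv2.resize(im[130:290,190:370],None,fx=3,fy=3,interpolation=cv2.INTER_CUBIC))
```

```text
t 4.825 tcp [635.3  47.1 194.4] [ 1.7997e+02  2.0000e-02 -9.3220e+01] op 41.4 F [-0.4  0.5 -4.3] 30.0 q [ 21.7  18.2  -7.   -0.  -64.8 -25. ]
```

View pics/s3c.png

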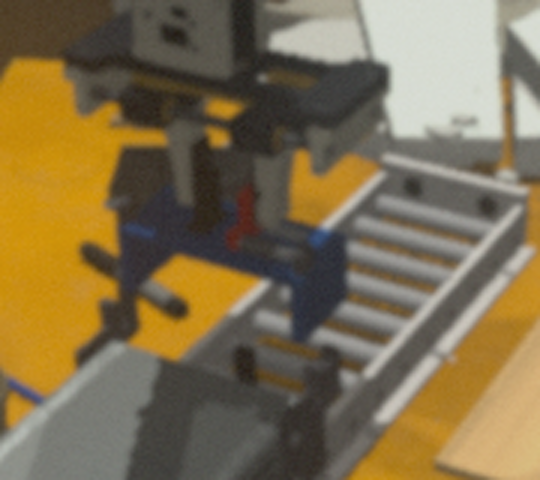

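carry_out --pt "-0.05 0 0 0 0 0" --pt "-0.11 0 0 0 0 0" --pt "-0.165 0 0 0 0 0" --pt "-0.205 0 0 0 0 0" --pt "-0.205 0 0.012 0 0 0" --pt "-0.205 0 0.024 0 0 0" --pt "-0.205 0 0.032 0 0 0" --pt "-0.205 0 0.036 0 0 0"

```text
clock: 5.88
tool_pos: [0.6471, 0.2506, 0.1577]
orientation: [179.9, -0.0, -93.3]
force: [0.6, 0.1, -4.5]
opening: 0.0413
gripper_force: 30.0
```

carry_out --pt "0 0 0.001 0 0 0" --pt "0 0 0.002 0 0 0" --pt "0 0 0.002 0 0 0"

```text
clock: 6.25
tool_pos: [0.6474, 0.2518, 0.1569]
orientation: [-180.0, 0.0, -93.2]
force: [0.9, -0.6, -3.8]
opening: 0.0416
gripper_force: 30.0
```

Run:
```python
from h import *
st(); o=telemetry.get_obs(); print(inv(BOX,*(o['tool_pos'][:2]*1e3)))
```

```text
t 6.25 tcp [647.4 251.8 156.9] [-1.7998e+02  2.0000e-02 -9.3210e+01] op 41.6 F [ 0.9 -0.6 -3.8] 30.0 q [ 37.3  24.9  -1.9   0.  -63.1 -40.5]
(np.float64(168.8822507878963), np.float64(0.12597617981652576))
```

carry_out --pt "0 0 0.001 0 0 0" --pt "0 0 0.002 0 0 0" --pt "0 0 0.0025 0 0 0" --pt "0 0 0.0025 0 0 0"

```text
clock: 6.75
tool_pos: [0.6478, 0.2519, 0.1559]
orientation: [-179.9, 0.0, -93.2]
force: [-1.2, -1.3, 6.7]
opening: 0.0416
gripper_force: 30.0
```

carry_out --pt "0 0 0 0 0 0" --pt "0 0 0 0 0 0" --pt "0 0 0 0 0 0" --pt "0 0 0 0 0 0" --pt "0 0 0 0 0 0" --grip 0.77

```text
clock: 7.38
tool_pos: [0.6474, 0.2518, 0.154]
orientation: [-180.0, 0.0, -93.2]
force: [0.1, 0.1, 0.1]
opening: 0.077
gripper_force: 0.0
```

carry_out --pt "0 0 -0.01 0 0 0" --pt "0 0 -0.03 0 0 0" --pt "0 0 -0.06 0 0 0" --pt "0 0 -0.06 0 0 0"

```text
clock: 7.88
tool_pos: [0.6489, 0.2525, 0.218]
orientation: [-179.7, 0.2, -93.2]
force: [0.5, 0.6, 1.0]
opening: 0.0774
gripper_force: 0.0
```

Run:
```python
from h import *
st(); go(*loc(BOX,-40,0),140,-93.2); im=snap('top','t4'); im=cv2.imread('pics/t4.png')
im2=snap('side','s4')
cv2.imwrite('pics/t4c.png',cv2.resize(im[160:310,172:442],None,fx=2.95,fy=2.95,interpolation=cv2.INTER_CUBIC))
```

```text
t 7.875 tcp [648.9 252.5 218. ] [-1.7971e+02  1.7000e-01 -9.3190e+01] op 77.4 F [0.5 0.6 1. ] 0.0 q [ 37.3  22.6   2.6   0.1 -69.7 -40.5]
row [ 2.099e-01  1.800e-03  7.740e-02 -5.000e-03  2.900e-03  2.000e-04]
```

View pics/t4c.png

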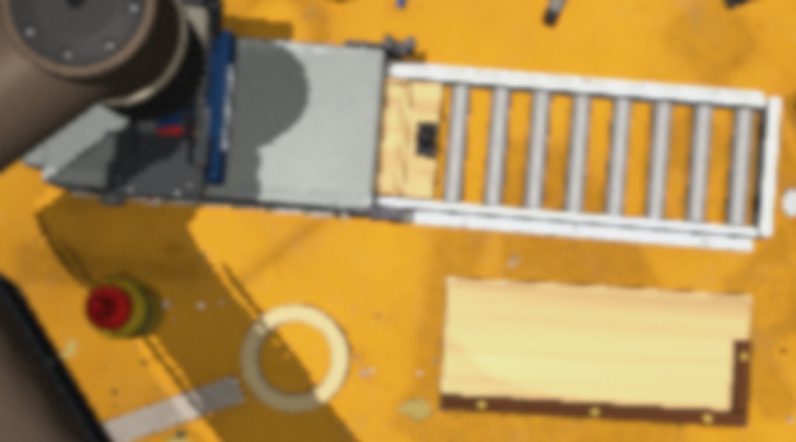

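Run:
```python
from h import *
w=px2w('top',172+427.5/2.95-.5,160+138.5/2.95-.5,.082)*1e3; print(w,inv(BOX,*w[:2]))
```

```text
[633.06398074  38.65585556  82.        ] (np.float64(-44.70588574980276), np.float64(2.5444368102471184))
```

carry_out --pt "0.05 0 0 0 0 0" --pt "0.11 0.001 0 0 0 0" --pt "0.17 0.001 0 0 0 0" --pt "0.21 0.001 0.03 0 0 0" --pt "0.21 0.001 0.07 0 0 0" --pt "0.21 0.001 0.075 0 0 0" --grip 0.3

```text
clock: 8.72
tool_pos: [0.6322, 0.0409, 0.1358]
orientation: [179.7, -0.1, -93.3]
force: [-0.3, -0.0, 1.1]
opening: 0.0567
gripper_force: 0.0
```

Run:
```python
from h import *
st(); go(*loc(BOX,-40,0),64,-93.2)
```

```text
t 8.725 tcp [632.2  40.9 135.8] [ 1.7965e+02 -1.1000e-01 -9.3300e+01] op 56.7 F [-0.3 -0.   1.1] 0.0 q [ 21.3  20.8 -11.4  -0.1 -58.2 -24.6]
row [-0.0026 -0.0039  0.0718  0.006  -0.0019 -0.0017]
```

carry_out --pt "0 -0.002 0.025 0 0 0" --pt "0 -0.002 0.05 0 0 0" --pt "0 -0.002 0.065 0 0 0" --pt "0 -0.002 0.071 0 0 0" --pt "0 -0.002 0.071 0 0 0"

```text
clock: 9.35
tool_pos: [0.6368, 0.0423, 0.0684]
orientation: [-180.0, -0.0, -93.2]
force: [0.5, 0.6, 0.3]
opening: 0.0571
gripper_force: 0.0
```

carry_out --pt "0 0 0 0 0 0" --pt "0 0 0 0 0 0" --pt "0 0 0 0 0 0" --pt "0 0 0 0 0 0" --pt "0 0 0 0 0 0" --pt "0 0 0 0 0 0" --pt "0 0 0 0 0 0" --pt "0 0 0 0 0 0" --grip -1

```text
clock: 10.35
tool_pos: [0.6366, 0.042, 0.0681]
orientation: [-180.0, -0.0, -93.2]
force: [1.1, 0.4, 1.3]
opening: 0.0137
gripper_force: 30.0
```

Run:
```python
from h import *
st(); go(*loc(BOX,-361,0),64,-93.2)
```

```text
t 10.35 tcp [636.6  42.   68.1] [-179.99   -0.    -93.21] op 13.7 F [1.1 0.4 1.3] 30.0 q [ 21.3  24.9 -15.1   0.  -50.  -24.5]
row [ 3.199e-01  7.000e-04  4.100e-03 -1.000e-04 -0.000e+00 -1.000e-04]
```

carry_out --pt "0.015 0 0 0 0 0" --pt "0.05 0 0 0 0 0" --pt "0.09 0 0 0 0 0" --pt "0.135 0 0 0 0 0" --pt "0.18 0 0 0 0 0" --pt "0.225 0 0 0 0 0" --pt "0.265 0 0 0 0 0" --pt "0.295 0 0 0 0 0"

```text
clock: 11.35
tool_pos: [0.6195, -0.2537, 0.0681]
orientation: [180.0, 0.0, -93.3]
force: [0.6, 4.8, 2.7]
opening: 0.0135
gripper_force: 30.0
```

carry_out --pt "0.012 0 0 0 0 0" --pt "0.018 0 0 0 0 0" --pt "0.022 0 0 0 0 0" --pt "0.025 0 0 0 0 0" --pt "0.027 0 0 0 0 0" --pt "0.027 0 0 0 0 0"

```text
clock: 12.1
tool_pos: [0.6184, -0.2742, 0.0681]
orientation: [179.9, 0.3, -93.1]
force: [-3.1, 22.9, 11.7]
opening: 0.0135
gripper_force: 30.0
```

Run:
```python
from h import *
st(); o=telemetry.get_obs(); print(inv(BOX,*(o['tool_pos'][:2]*1e3)))
```

```text
t 12.1 tcp [ 618.4 -274.2   68.1] [179.94   0.28 -93.12] op 13.5 F [-3.1 22.9 11.7] 30.0 q [ -7.6  28.1  -9.5  -0.3 -52.5   4.7]
(np.float64(-357.86330087986784), np.float64(-0.23377963079256858))
```

carry_out --pt "-0.004 0 0 0 0 0" --pt "-0.004 0 0 0 0 0" --pt "-0.004 0 0 0 0 0" --grip 0.3

```text
clock: 12.48
tool_pos: [0.6187, -0.2756, 0.0678]
orientation: [180.0, -0.0, -93.2]
force: [-0.6, -0.8, -0.1]
opening: 0.038
gripper_force: 0.0
```

carry_out --pt "0 0 -0.03 0 0 0" --pt "0 0 -0.08 0 0 0" --pt "-0.04 0 -0.12 0 0 0.17" --pt "-0.1 0.05 -0.12 0 0 0.34" --pt "-0.15 0.1 -0.12 0 0 0.51" --pt "-0.2 0.15 -0.12 0 0 0.68" --pt "-0.2 0.2 -0.12 0 0 0.85" --pt "-0.2 0.2 -0.12 0 0 1.02"

```text
clock: 13.48
tool_pos: [0.4272, -0.0641, 0.1882]
orientation: [180.0, 0.0, -151.9]
force: [1.2, -0.6, 0.8]
opening: 0.0568
gripper_force: 0.0
```

carry_out --pt "0 0 0 0 0 0.17" --pt "0 0 0 0 0 0.34" --pt "0 0 0 0 0 0.52" --pt "0 0 0 0 0 0.52" --grip 0.43

```text
clock: 13.98
tool_pos: [0.4302, -0.0648, 0.1881]
orientation: [-180.0, 0.0, 178.6]
force: [-0.0, -0.3, 0.2]
opening: 0.0624
gripper_force: 0.0
```

Run:
```python
from h import *
st(); im=snap('top','t5'); im=cv2.imread('pics/t5.png')
im2=snap('side','s5')
cv2.imwrite('pics/t5c.png',cv2.resize(im[160:310,172:442],None,fx=2.95,fy=2.95,interpolation=cv2.INTER_CUBIC))
```

```text
t 13.975 tcp [430.2 -64.8 188.1] [-1.800e+02  1.000e-02  1.786e+02] op 62.4 F [-0.  -0.3  0.2] 0.0 q [  17.6   -0.9  -31.3    0.   -59.6 -109. ]
```

View pics/t5c.png

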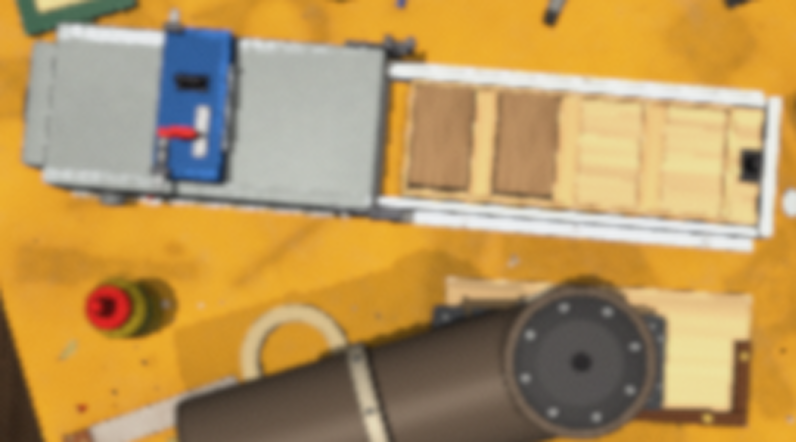

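Two brown blocks show at crop (441,136) and (527,142). The other two bays look like bare plywood. I'll check this in the side view.

Run:
```python
from h import *
im=cv2.imread('pics/s5.png')
cv2.imwrite('pics/s5c.png',cv2.resize(im[170:300,200:400],None,fx=3.9,fy=3.9,interpolation=cv2.INTER_CUBIC))
for c in[(441,136.5),(527,143)]:
    w=px2w('top',172+c[0]/2.95-.5,160+c[1]/2.95-.5,.068)*1e3; print(w,inv(BOX,*w[:2]))
```

```text
[636.94630458  25.92938535  68.        ] (np.float64(-57.19579523361839), np.float64(-2.0422442935423017))
[632.53531662 -56.57174175  68.        ] (np.float64(-139.81451161020547), np.float64(-2.243471177686704))
```

View pics/s5c.png

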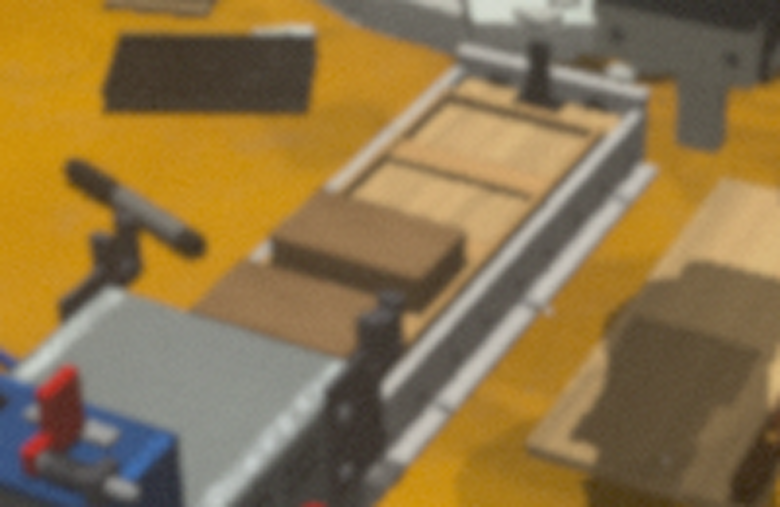

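Two blocks are present, at box x ≈ −57 and −140. I'll go above the outer one (A).

Run:
```python
from h import *
go(632.4,-58,110,176.8)
```

```text
row [-2.02e-01  1.11e-02  7.81e-02 -1.00e-04  1.00e-04  3.44e-02]
```

carry_out --pt "-0.06 0.003 0 0 0 0.03" --pt "-0.12 0.003 0 0 0 0.03" --pt "-0.17 0.003 0.02 0 0 0.03" --pt "-0.203 0.003 0.05 0 0 0.03" --pt "-0.203 0.003 0.078 0 0 0.03" --pt "-0.203 0.003 0.078 0 0 0.03" --pt "-0.203 0.003 0.078 0 0 0.03" --grip 0.46

```text
clock: 14.95
tool_pos: [0.6337, -0.0668, 0.1112]
orientation: [-180.0, 0.1, 176.9]
force: [0.3, -0.2, 0.5]
opening: 0.0641
gripper_force: 0.0
```

Run:
```python
from h import *
st(); go(632.4,-58,80,176.8)
im2=snap('side','s6')
im=cv2.imread('pics/s6.png')
cv2.imwrite('pics/s6c.png',cv2.resize(im[150:300,220:400],None,fx=3.9,fy=3.9,interpolation=cv2.INTER_CUBIC))
```

```text
t 14.95 tcp [633.7 -66.8 111.2] [-1.7999e+02  6.0000e-02  1.7693e+02] op 64.1 F [ 0.3 -0.2  0.5] 0.0 q [  11.5   22.2  -12.8    0.   -54.9 -104.6]
row [ 0.0018  0.0087  0.0312 -0.0002  0.0011  0.0023]
```

View pics/s6c.png

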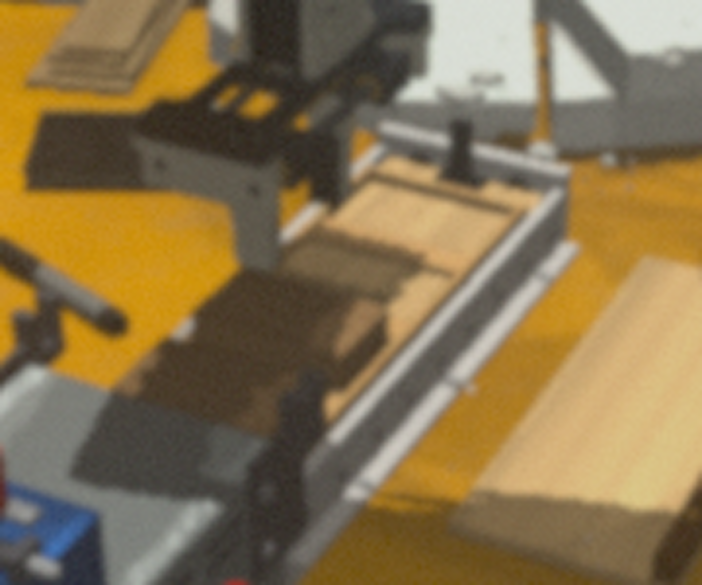

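Run:
```python
from h import *
P=[px2w('side',200+c[0]/3.9-.5,170+c[1]/3.9-.5,.068)*1e3 for c in [(273,240),(415,285),(328,190),(466,237)]]
print(np.round(P,1),np.mean(P,0))
```

```text
[[675.2 -25.5  68. ]
 [583.2 -17.6  68. ]
 [670.9 -85.2  68. ]
 [577.1 -72.4  68. ]] [626.58779513 -50.18150116  68.        ]
```

carry_out --pt "0.001 0.009 0.01 0 0 0" --pt "0.001 0.009 0.025 0 0 0" --pt "0.001 0.009 0.033 0 0 0" --pt "0.001 0.009 0.033 0 0 0" --pt "0.001 0.009 0.033 0 0 0"

```text
clock: 15.62
tool_pos: [0.6329, -0.0577, 0.0771]
orientation: [-180.0, 0.0, 176.8]
force: [-0.5, -0.0, -0.6]
opening: 0.0638
gripper_force: 0.0
```

Run:
```python
from h import *
st(); go(632.4,-58,50,176.8)
```

```text
t 15.625 tcp [632.9 -57.7  77.1] [-1.7999e+02  1.0000e-02  1.7684e+02] op 63.8 F [-0.5 -0.  -0.6] 0.0 q [  12.4   24.2  -15.     0.   -50.9 -105.5]
row [ 0.0005 -0.0003  0.0271 -0.0002  0.0001  0.0007]
```

```bash
cat >> h.py <<'E'
def brown(f,n,z,roi):
    im=cv2.imread('pics/'+f+'.png'); hsv=cv2.cvtColor(im,cv2.COLOR_BGR2HSV); u0,v0,u1,v1=roi
    m=np.zeros(im.shape[:2],np.uint8); m[v0:v1,u0:u1]=cv2.inRange(hsv,(3,50,70),(22,150,175))[v0:v1,u0:u1]
    c,_=cv2.findContours(m,0,2)
    for k in c:
        if cv2.contourArea(k)>150:
            W=np.array([px2w(n,*q,z)[:2]*1e3 for q in k[:,0]],np.float32)
            r=cv2.minAreaRect(W); print(np.round(r[0],1),np.round(r[1],1),round(r[2],1))
E
python3 - <<'E'
from h import *
brown('t5','top',.068,(300,180,375,240)); print(); brown('s5','side',.068,(240,200,340,270))
im=cv2.cvtColor(cv2.imread('pics/t5.png'),cv2.COLOR_BGR2HSV); print(im[206,321],im[208,350],im[206,380])
E
```

```text
[612.9 -51.8] [244.4 136.3] 78.8
[ 15 121 179] [ 15 121 179] [ 21  99 237]
```

```bash
sed -i 's/(3,50,70),(22,150,175)/(3,60,lo),(hh,hs,hi)/; s/def brown(f,n,z,roi)/def brown(f,n,z,roi,lo=130,hi=205,hh=18,hs=150)/' h.py
python3 - <<'E'
from h import *
brown('t5','top',.068,(300,180,375,240)); print()
im=cv2.cvtColor(cv2.imread('pics/s5.png'),cv2.COLOR_BGR2HSV)
for u,v in[(278,250),(295,230),(300,240),(320,215),(330,235)]: print(u,v,im[v,u])
brown('s5','side',.068,(240,200,325,260),80,160,18)
E
```

```text
[627.  -58.9] [113.6  73.3] 1.3
[633.5  31.6] [113.7  79.3] 1.2

278 250 [ 16 116 154]
295 230 [ 16 118 149]
300 240 [ 17 116  99]
320 215 [ 18 117 163]
330 235 [ 24  14 183]
[616.6 -37.7] [192.3 122.1] 86.1
```

Run:
```python
from h import *
def cen(f,n,z,roi,lo,hi,hh):
    im=cv2.imread('pics/'+f+'.png'); hsv=cv2.cvtColor(im,cv2.COLOR_BGR2HSV); u0,v0,u1,v1=roi
    m=np.zeros(im.shape[:2],np.uint8); m[v0:v1,u0:u1]=cv2.inRange(hsv,(3,60,lo),(hh,150,hi))[v0:v1,u0:u1]
    m=cv2.morphologyEx(m,cv2.MORPH_OPEN,np.ones((5,5),np.uint8))
    k,l,s,c=cv2.connectedComponentsWithStats(m)
    for i in range(1,k):
        if s[i,4]>150:
            w=px2w(n,*c[i],z)*1e3; 
            W=np.array([px2w(n,q[1],q[0],z)[:2]*1e3 for q in np.argwhere(l==i)],np.float32)
            print(s[i],c[i].round(1),w.round(1),np.array(inv(BOX,*w[:2])).round(1),[np.round(t,1) for t in cv2.minAreaRect(W)])
cen('t5','top',.068,(300,180,375,240),130,205,18)
cen('s5','side',.068,(240,200,325,260),125,175,18)
```

```text
[310 188  24  38 795] [321.4 206. ] [636.2  24.9  68. ] [-58.3  -1.4] [array([635.5,  25.2]), array([ 63. , 104.2]), np.float64(86.2)]
[338 190  24  38 814] [349.7 208.6] [630.6 -55.3  68. ] [-138.7   -0.3] [array([630.5, -55.8]), array([ 62.9, 105.2]), np.float64(87.0)]
[273 218  44  22 595] [294.3 228.9] [629.1 -55.1  68. ] [-138.5    1.3] [array([629.6, -58.3]), array([64.1, 93.8]), np.float64(85.0)]Traceback (most recent call last):
  File "<stdin>", line 13, in <module>
  File "<stdin>", line 10, in cen
  File "h.py", line 8, in px2w
    K,E=cam(n); d=E[:3,:3]@np.linalg.inv(K)@[u,v,1]; o=E[:3,3]; return o+d*(z-o[2])/d[2]
        ~~~^^^
  File "h.py", line 6, in cam
    c=viewer.camera_info(n); return np.array(c['intrinsics']),np.array(c['extrinsics'])
ValueError: time passes only in moves, steps and waits
```

carry_out --pt "0.001 0.001 0.003 0 0 0" --pt "0.001 0.001 0.006 0 0 0" --pt "0.001 0.001 0.009 0 0 0" --pt "0.001 0.001 0.011 0 0 0" --pt "0.001 0.001 0.012 0 0 0" --pt "0.001 0.001 0.012 0 0 0" --grip 0.43

```text
clock: 16.38
tool_pos: [0.6318, -0.0566, 0.065]
orientation: [-180.0, -0.0, 176.8]
force: [-0.0, -0.1, -0.4]
opening: 0.0626
gripper_force: 0.0
```

No contact 3 mm below the block top. I'll descend and grip.

carry_out --pt "0 0 0.004 0 0 0" --pt "0 0 0.008 0 0 0" --pt "0 0 0.012 0 0 0" --pt "0 0 0.014 0 0 0" --pt "0 0 0.014 0 0 0"

```text
clock: 17.0
tool_pos: [0.6317, -0.0566, 0.0508]
orientation: [-180.0, -0.0, 176.8]
force: [0.3, 0.3, 0.8]
opening: 0.0628
gripper_force: 0.0
```

carry_out --pt "0 0 0 0 0 0" --pt "0 0 0 0 0 0" --pt "0 0 0 0 0 0" --pt "0 0 0 0 0 0" --grip -1

```text
clock: 17.5
tool_pos: [0.6319, -0.0562, 0.0512]
orientation: [180.0, 0.0, 176.8]
force: [-0.8, 4.3, -0.3]
opening: 0.0574
gripper_force: 30.0
```

Run:
```python
from h import *
st(); print(loc(BRD,5,-92)); print(loc(BRD,5,-30))
```

```text
t 17.5 tcp [631.9 -56.2  51.2] [1.7998e+02 2.0000e-02 1.7684e+02] op 57.4 F [-0.8  4.3 -0.3] 30.0 q [  12.5   25.7  -16.5   -0.   -47.8 -105.6]
(np.float64(435.92925981263346), np.float64(-223.10373877733045))
(np.float64(437.6604014134947), np.float64(-161.1279116448285))
```

carry_out --pt "0 0 -0.01 0 0 0" --pt "0 0 -0.035 0 0 0" --pt "0 0 -0.06 0 0 0" --pt "0 0 -0.06 0 0 0"

```text
clock: 18.0
tool_pos: [0.6332, -0.0571, 0.114]
orientation: [-180.0, 0.2, 176.8]
force: [0.4, 0.1, -2.1]
opening: 0.0579
gripper_force: 30.0
```

Run:
```python
from h import *
st(); x,y=loc(BRD,7,-78); print(x,y); go(x,y,50,178.4)
```

```text
t 18.0 tcp [633.2 -57.1 114. ] [-180.      0.24  176.85] op 57.9 F [ 0.4  0.1 -2.1] 30.0 q [ 1.240e+01  2.190e+01 -1.300e+01  1.000e-01 -5.490e+01 -1.056e+02]
438.3193829848441 -209.16504044421262
row [ 1.865e-01 -1.626e-01  6.320e-02 -1.000e-04  4.200e-03 -2.710e-02]
```

carry_out --pt "0.035 -0.03 0 0 0 0" --pt "0.075 -0.065 0 0 0 -0.01" --pt "0.115 -0.1 0 0 0 -0.02" --pt "0.155 -0.135 0 0 0 -0.027" --pt "0.186 -0.162 0.01 0 0 -0.027" --pt "0.186 -0.162 0.04 0 0 -0.027" --pt "0.186 -0.162 0.065 0 0 -0.027" --pt "0.186 -0.162 0.07 0 0 -0.027"

```text
clock: 19.0
tool_pos: [0.4353, -0.2083, 0.0396]
orientation: [180.0, -0.2, 178.4]
force: [0.4, -0.3, -1.2]
opening: 0.0578
gripper_force: 30.0
```

Run:
```python
from h import *
st(); x,y=loc(BRD,7,-78); print(x,y); go(x,y,24.5,178.4)
```

```text
t 19.0 tcp [ 435.3 -208.3   39.6] [180.    -0.22 178.35] op 57.8 F [ 0.4 -0.3 -1.2] 30.0 q [ -2.2  14.9 -36.5   0.  -38.8 -89.5]
438.3193829848441 -209.16504044421262
row [-0.0031 -0.0008  0.0151  0.     -0.0038 -0.0008]
```

carry_out --pt "-0.002 0 0.006 0 0 0" --pt "-0.002 0 0.011 0 0 0" --pt "-0.002 0 0.014 0 0 0" --pt "-0.002 0 0.016 0 0 0" --pt "-0.002 0 0.016 0 0 0"

```text
clock: 19.62
tool_pos: [0.4392, -0.2081, 0.0251]
orientation: [-180.0, 0.0, 178.4]
force: [-0.5, -0.6, 0.3]
opening: 0.0576
gripper_force: 30.0
```

carry_out --pt "0 0 0.001 0 0 0" --pt "0 0 0.002 0 0 0" --pt "0 0 0.002 0 0 0"

```text
clock: 20.0
tool_pos: [0.4391, -0.2081, 0.0231]
orientation: [-180.0, 0.0, 178.4]
force: [-0.5, 0.5, -0.3]
opening: 0.0578
gripper_force: 30.0
```

carry_out --pt "0 0 0 0 0 0" --pt "0 0 0 0 0 0" --pt "0 0 0 0 0 0" --grip 0.43

```text
clock: 20.38
tool_pos: [0.4392, -0.2082, 0.0231]
orientation: [-180.0, 0.0, 178.4]
force: [0.7, -0.6, -0.0]
opening: 0.0625
gripper_force: 0.0
```

carry_out --pt "0 0 -0.01 0 0 0" --pt "0 0 -0.04 0 0 0" --pt "0 0 -0.085 0 0 0" --pt "-0.03 0.03 -0.085 0 0 0" --pt "-0.06 0.06 -0.085 0 0 0.027" --pt "-0.12 0.12 -0.085 0 0 0.027" --pt "-0.17 0.17 -0.085 0 0 0.027" --pt "-0.19 0.22 -0.085 0 0 0.027"

```text
clock: 21.38
tool_pos: [0.6263, -0.0096, 0.1088]
orientation: [-180.0, 0.1, 176.8]
force: [0.8, -0.7, -0.4]
opening: 0.0625
gripper_force: 0.0
```

Run:
```python
from h import *
st(); go(636,25.5,80,176.8)
```

```text
t 21.375 tcp [626.3  -9.6 108.8] [-1.800e+02  5.000e-02  1.768e+02] op 62.5 F [ 0.8 -0.7 -0.4] 0.0 q [  17.    21.5  -14.4    0.   -54.1 -110.2]
row [-0.0077  0.0356  0.0288 -0.      0.0009 -0.0001]
```

carry_out --pt "-0.008 0.018 0 0 0 0" --pt "-0.008 0.0355 0.01 0 0 0" --pt "-0.008 0.0355 0.02 0 0 0" --pt "-0.008 0.0355 0.029 0 0 0" --pt "-0.008 0.0355 0.029 0 0 0" --grip 0.5

```text
clock: 22.0
tool_pos: [0.6334, 0.023, 0.0782]
orientation: [-180.0, -0.1, 176.8]
force: [-0.3, -0.8, 0.3]
opening: 0.0657
gripper_force: 0.0
```

```bash
cat >> h.py <<'E'
def cen(f,n,z,roi,lo,hi,hh):
    im=cv2.imread('pics/'+f+'.png'); hsv=cv2.cvtColor(im,cv2.COLOR_BGR2HSV); u0,v0,u1,v1=roi
    K,E=cam(n); Ki=E[:3,:3]@np.linalg.inv(K); o=E[:3,3]
    def P(u,v): d=Ki@[u,v,1]; return (o+d*(z-o[2])/d[2])*1e3
    m=np.zeros(im.shape[:2],np.uint8); m[v0:v1,u0:u1]=cv2.inRange(hsv,(3,60,lo),(hh,150,hi))[v0:v1,u0:u1]
    m=cv2.morphologyEx(m,cv2.MORPH_OPEN,np.ones((5,5),np.uint8))
    k,l,s,c=cv2.connectedComponentsWithStats(m)
    for i in range(1,k):
        if s[i,4]>150:
            w=P(*c[i]); W=np.array([P(q[1],q[0])[:2] for q in np.argwhere(l==i)],np.float32)
            print(n,s[i],w.round(1),'brd',np.array(inv(BRD,*w[:2])).round(1),'box',np.array(inv(BOX,*w[:2])).round(1),[np.round(t,1) for t in cv2.minAreaRect(W)])
E
python3 - <<'E'
from h import *
st(); go(636,25.5,50,176.8); snap('top','t7'); snap('side','s7')
cen('t7','top',.040,(310,245,440,310),120,205,18)
cen('s7','side',.040,(330,200,450,310),100,175,18)
E
```

```text
t 22.0 tcp [633.4  23.   78.2] [-1.7996e+02 -1.0000e-01  1.7677e+02] op 65.7 F [-0.3 -0.8  0.3] 0.0 q [  19.7   24.   -15.    -0.   -51.1 -112.9]
row [-0.0025  0.0027  0.0282 -0.0007 -0.0018 -0.0005]
top [390 259  23  37 768] [ 441.4 -206.4   40. ] brd [ 10.  -75.1] box [-300.1  180.3] [array([ 441.5, -206.6]), array([102.3,  62.7]), np.float64(0.7)]
side [376 216  46  20 618] [ 433.7 -205.3   40. ] brd [  2.3 -74.3] box [-299.4  188. ] [array([ 434.2, -205.9]), array([102.1,  65.2]), np.float64(0.2)]
```

carry_out --pt "-0.002 0.002 0.006 0 0 0" --pt "-0.002 0.002 0.012 0 0 0" --pt "-0.002 0.002 0.018 0 0 0" --pt "-0.002 0.002 0.024 0 0 0" --pt "-0.002 0.002 0.028 0 0 0" --pt "-0.002 0.002 0.028 0 0 0"

```text
clock: 22.85
tool_pos: [0.6364, 0.026, 0.0506]
orientation: [-180.0, -0.0, 176.8]
force: [-0.3, -0.8, -0.3]
opening: 0.0657
gripper_force: 0.0
```

carry_out --pt "0 0 0 0 0 0" --pt "0 0 0 0 0 0" --pt "0 0 0 0 0 0" --pt "0 0 0 0 0 0" --grip -1

```text
clock: 23.35
tool_pos: [0.6368, 0.0261, 0.0513]
orientation: [180.0, 0.0, 176.8]
force: [0.0, 0.2, 1.1]
opening: 0.0577
gripper_force: 30.0
```

carry_out --pt "0 0 -0.01 0 0 0" --pt "0 0 -0.035 0 0 0" --pt "0 0 -0.06 0 0 0" --pt "0 0 -0.06 0 0 0"

```text
clock: 23.85
tool_pos: [0.638, 0.0263, 0.1139]
orientation: [179.9, 0.2, 176.9]
force: [-0.1, 0.8, -1.7]
opening: 0.0578
gripper_force: 30.0
```

Run:
```python
from h import *
st(); x,y=loc(BRD,7,10); print(x,y); go(x,y,40,178.4)
```

```text
t 23.85 tcp [638.   26.3 113.9] [179.93   0.24 176.86] op 57.8 F [-0.1  0.8 -1.7] 30.0 q [  19.9   22.1  -12.7    0.   -55.  -113. ]
440.7764871925182 -121.19935032066144
row [ 0.1892 -0.1582  0.0729  0.0012  0.0042 -0.0269]
```

carry_out --pt "0.035 -0.03 0 0 0 0" --pt "0.075 -0.065 0 0 0 -0.01" --pt "0.115 -0.1 0 0 0 -0.02" --pt "0.155 -0.135 0 0 0 -0.027" --pt "0.189 -0.158 0.01 0 0 -0.027" --pt "0.189 -0.158 0.04 0 0 -0.027" --pt "0.189 -0.158 0.065 0 0 -0.027" --pt "0.189 -0.158 0.075 0 0 -0.027"

```text
clock: 24.85
tool_pos: [0.4379, -0.1215, 0.0348]
orientation: [-180.0, -0.1, 178.4]
force: [0.0, 0.1, -1.2]
opening: 0.0579
gripper_force: 30.0
```

carry_out --pt "-0.002 0 0.006 0 0 0" --pt "-0.002 0 0.01 0 0 0" --pt "-0.002 0 0.012 0 0 0" --pt "-0.002 0 0.012 0 0 0"

```text
clock: 25.35
tool_pos: [0.4414, -0.1213, 0.0243]
orientation: [180.0, 0.0, 178.4]
force: [0.2, 0.4, -1.3]
opening: 0.0577
gripper_force: 30.0
```

Run:
```python
from h import *
st(); x,y=loc(BRD,7,10); print(x,y); go(x,y,24.5,178.4)
```

```text
t 25.35 tcp [ 441.4 -121.3   24.3] [1.8000e+02 2.0000e-02 1.7839e+02] op 57.7 F [ 0.2  0.4 -1.3] 30.0 q [   9.4   14.3  -40.6   -0.   -35.1 -101. ]
440.7764871925182 -121.19935032066144
row [ 0.0006  0.0001 -0.0002  0.0001  0.0004 -0.0002]
```

carry_out --pt "0 0 0.001 0 0 0" --pt "0 0 0.002 0 0 0" --pt "0 0 0.002 0 0 0"

```text
clock: 25.72
tool_pos: [0.4415, -0.1213, 0.0232]
orientation: [-180.0, 0.0, 178.4]
force: [-4.6, 2.4, 14.0]
opening: 0.0581
gripper_force: 30.0
```

carry_out --pt "0 0 0 0 0 0" --pt "0 0 0 0 0 0" --pt "0 0 0 0 0 0" --grip 0.43

```text
clock: 26.1
tool_pos: [0.4412, -0.1214, 0.022]
orientation: [-180.0, 0.0, 178.4]
force: [0.9, 0.5, 0.3]
opening: 0.0628
gripper_force: 0.0
```

carry_out --pt "0 0 -0.01 0 0 0" --pt "0 0 -0.03 0 0 0" --pt "0 0 -0.06 0 0 0" --pt "0 0.03 -0.06 0 0 0" --pt "0 0.06 -0.06 0 0 0" --pt "0 0.06 -0.06 0 0 0"

```text
clock: 26.85
tool_pos: [0.4433, -0.0601, 0.0829]
orientation: [180.0, 0.1, 178.5]
force: [0.4, 0.8, -0.2]
opening: 0.0628
gripper_force: 0.0
```

carry_out --pt "0 0 0 0 0 0" --pt "0 0 0 0 0 0" --pt "0 0 0 0 0 0" --pt "0 0 0.02 0 0 0" --pt "0 0 0.04 0 0 0" --pt "0 0 0.06 0 0 0" --pt "0 0 0.06 0 0 0" --grip -1

```text
clock: 27.72
tool_pos: [0.4417, -0.062, 0.0209]
orientation: [-179.9, -0.2, 178.3]
force: [0.7, -0.8, 0.7]
opening: 0.0014
gripper_force: 0.0
```

Run:
```python
from h import *
st(); o=telemetry.get_obs(); print(inv(BRD,*(o['tool_pos'][:2]*1e3))); snap('top','t8'); snap('side','s8')
cen('t8','top',.040,(310,245,440,310),120,205,18)
cen('s8','side',.040,(330,200,450,310),100,175,18)
```

```text
t 27.725 tcp [441.7 -62.   20.9] [-179.94   -0.19  178.35] op 1.4 F [ 0.7 -0.8  0.7] 0.0 q [  17.5   13.9  -42.    -0.   -34.3 -109.1]
(np.float64(6.2668616423714205), np.float64(69.18936045863428))
top [388 259  25  37 797] [ 441.7 -205.2   40. ] brd [ 10.2 -73.9] box [-298.8  180. ] [array([ 441.4, -203.7]), array([102.3,  68.5]), np.float64(0.7)]
top [310 281  28  12 188] [409.2  14.   40. ] brd [-28.4 144.2] box [-81.9 224.7] [array([409.2,  14. ]), array([18.7, 81.8]), np.float64(17.2)]
side [401 221  20  15 240] [ 406.2 -205.6   40. ] brd [-25.2 -75.4] box [-301.3  215.4] [array([ 405.9, -205.9]), array([43.8, 61.5]), np.float64(15.6)]
```

carry_out --pt "0 -0.008 0 0 0 0" --pt "0 -0.016 0 0 0 0" --pt "0 -0.024 0 0 0 0" --pt "0 -0.031 0 0 0 0" --pt "0 -0.038 0 0 0 0" --pt "0 -0.045 0 0 0 0" --pt "0 -0.051 0 0 0 0" --pt "0 -0.056 0 0 0 0"

```text
clock: 28.82
tool_pos: [0.4414, -0.1177, 0.0221]
orientation: [180.0, 0.0, 178.4]
force: [-0.2, 2.3, 2.2]
opening: 0.0003
gripper_force: 1.3
```

carry_out --pt "0 -0.003 0 0 0 0" --pt "0 -0.006 0 0 0 0" --pt "0 -0.007 0 0 0 0" --pt "0 -0.008 0 0 0 0"

```text
clock: 29.32
tool_pos: [0.4411, -0.1254, 0.0221]
orientation: [180.0, -0.0, 178.4]
force: [-0.1, 3.0, 2.2]
opening: 0.0002
gripper_force: 1.3
```

Run:
```python
from h import *
st(); o=telemetry.get_obs(); print(inv(BRD,*(o['tool_pos'][:2]*1e3))); snap('top','t9'); snap('side','s9')
cen('t9','top',.040,(310,245,440,310),120,205,18)
cen('s9','side',.040,(330,200,450,310),100,175,18)
```

```text
t 29.325 tcp [ 441.1 -125.4   22.1] [180.    -0.   178.39] op 0.2 F [-0.1  3.   2.2] 1.3 q [   8.9   14.6  -40.6   -0.   -34.8 -100.5]
(np.float64(7.394938783109612), np.float64(5.85003064882694))
top [411 260  11  36 319] [ 439.2 -249.4   40. ] brd [   9.  -118.2] box [-343.1  180. ] [array([ 440.9, -250.3]), array([ 27.7, 100.6]), np.float64(88.8)]
top [334 279  32   9 211] [421.5 -59.   40. ] brd [-14.   71.6] box [-154.   208.3] [array([421.8, -60.1]), array([19.1, 90.4]), np.float64(7.7)]
side [404 217  19  27 270] [ 399.7 -202.6   40. ] brd [-31.8 -72.5] box [-298.6  222.1] [array([ 397. , -199.6]), array([ 32.1, 114.8]), np.float64(9.5)]
```

carry_out --pt "0 -0.001 0 0 0 0" --pt "0 -0.002 0 0 0 0" --pt "0 -0.003 0 0 0 0" --pt "0 -0.003 0 0 0 0"

```text
clock: 29.92
tool_pos: [0.4409, -0.1285, 0.022]
orientation: [-180.0, -0.0, 178.4]
force: [-0.4, 1.2, -0.5]
opening: 0.0003
gripper_force: 0.5
```

carry_out --pt "0 -0.001 0 0 0 0" --pt "0 -0.002 0 0 0 0" --pt "0 -0.003 0 0 0 0" --pt "0 -0.003 0 0 0 0"

```text
clock: 30.42
tool_pos: [0.4408, -0.1315, 0.022]
orientation: [-180.0, -0.0, 178.4]
force: [-0.8, 0.2, 0.5]
opening: 0.0006
gripper_force: 0.3
```

carry_out --pt "0 -0.001 0 0 0 0" --pt "0 -0.002 0 0 0 0" --pt "0 -0.003 0 0 0 0" --pt "0 -0.003 0 0 0 0"

```text
clock: 30.92
tool_pos: [0.4418, -0.133, 0.0221]
orientation: [179.9, 0.1, 178.4]
force: [1.6, 14.5, 0.7]
opening: 0.0008
gripper_force: 7.3
```

carry_out --pt "0 -0.001 0 0 0 0" --pt "0 -0.002 0 0 0 0" --pt "0 -0.003 0 0 0 0" --pt "0 -0.003 0 0 0 0"

```text
clock: 31.42
tool_pos: [0.4424, -0.1333, 0.0222]
orientation: [179.7, 0.2, 178.3]
force: [-1.9, 39.1, 5.3]
opening: 0.0001
gripper_force: 19.9
```

carry_out --pt "0 0.012 0 0 0 0" --pt "0 0.012 -0.02 0 0 0" --pt "0 0.012 -0.06 0 0 0" --pt "0 0.012 -0.06 0 0 0" --grip -0.12

```text
clock: 31.92
tool_pos: [0.4428, -0.1254, 0.0845]
orientation: [180.0, 0.3, 178.4]
force: [0.7, 0.2, -0.7]
opening: 0.0344
gripper_force: 0.0
```

Run:
```python
from h import *
st(); x,y=loc(BRD,78,-77); print(x,y); go(x,y,82,178.4)
```

```text
t 31.925 tcp [ 442.8 -125.4   84.5] [180.     0.28 178.42] op 34.4 F [ 0.7  0.2 -0.7] 0.0 q [ 8.900e+00  8.800e+00 -3.680e+01  1.000e-01 -4.420e+01 -1.005e+02]
509.31962279143283 -210.14786667854565
row [-0.0688 -0.0828  0.0029  0.0001  0.0049  0.0003]
```

carry_out --pt "-0.035 -0.04 0 0 0 0" --pt "-0.068 -0.083 0 0 0 0" --pt "-0.068 -0.083 0 0 0 0" --pt "-0.068 -0.083 0.02 0 0 0" --pt "-0.068 -0.083 0.045 0 0 0" --pt "-0.068 -0.083 0.062 0 0 0" --pt "-0.068 -0.083 0.062 0 0 0"

```text
clock: 32.8
tool_pos: [0.5047, -0.2099, 0.0183]
orientation: [180.0, -0.2, 178.4]
force: [-0.2, 0.2, -0.0]
opening: 0.0384
gripper_force: 0.0
```

Run:
```python
from h import *
st(); o=telemetry.get_obs(); print(inv(BRD,*(o['tool_pos'][:2]*1e3))); snap('top','t10'); snap('side','s10')
cen('t10','top',.040,(310,245,440,310),120,205,18)
cen('s10','side',.040,(330,200,450,310),100,175,18)
```

```text
t 32.8 tcp [ 504.7 -209.9   18.3] [179.99  -0.24 178.37] op 38.4 F [-0.2  0.2 -0. ] 0.0 q [ -2.1  21.7 -29.4  -0.  -39.1 -89.6]
(np.float64(73.33920483369904), np.float64(-76.91940239226385))
top [374 245  32   6 180] [ 525.2 -174.2   40. ] brd [ 92.9 -40.6] box [-263.3   98.3] [array([ 524.7, -172.6]), array([14.3, 88.7]), np.float64(1.3)]
top [ 380  267   43   29 1125] [ 429. -206.   40.] brd [ -2.4 -75.1] box [-300.4  192.6] [array([ 429.6, -206.6]), array([123.4,  75.6]), np.float64(87.8)]
side [378 211  45  32 980] [ 429.3 -201.3   40. ] brd [ -2.2 -70.3] box [-295.6  192.6] [array([ 431.7, -203.4]), array([117.5,  88.3]), np.float64(87.1)]
```

carry_out --pt "0.003 0 0 0 0 0" --pt "0.006 0 0 0 0 0" --pt "0.009 0 0 0 0 0" --pt "0.012 0 0 0 0 0" --pt "0.014 0 0 0 0 0" --pt "0.014 0 0 0 0 0"

```text
clock: 33.65
tool_pos: [0.4937, -0.2099, 0.0206]
orientation: [-180.0, 0.1, 178.4]
force: [3.6, 0.9, 2.5]
opening: 0.0385
gripper_force: 2.0
```

carry_out --pt "0.001 0 0 0 0 0" --pt "0.002 0 0 0 0 0" --pt "0.003 0 0 0 0 0" --pt "0.003 0 0 0 0 0"

```text
clock: 34.15
tool_pos: [0.4907, -0.2098, 0.0205]
orientation: [-180.0, 0.1, 178.4]
force: [4.0, 1.5, 4.0]
opening: 0.0384
gripper_force: 2.4
```

carry_out --pt "0.001 0 0 0 0 0" --pt "0.002 0 0 0 0 0" --pt "0.003 0 0 0 0 0" --pt "0.003 0 0 0 0 0"

```text
clock: 34.65
tool_pos: [0.4905, -0.2097, 0.021]
orientation: [-180.0, 0.4, 178.4]
force: [11.0, 1.8, 0.8]
opening: 0.0383
gripper_force: 5.4
```

carry_out --pt "0.001 0 0 0 0 0" --pt "0.002 0 0 0 0 0" --pt "0.002 0 0 0 0 0"

```text
clock: 35.02
tool_pos: [0.4904, -0.2097, 0.0216]
orientation: [-180.0, 0.6, 178.4]
force: [14.2, 2.3, 1.1]
opening: 0.0383
gripper_force: 7.0
```

carry_out --pt "-0.012 0 0 0 0 0" --pt "-0.012 0 -0.02 0 0 0" --pt "-0.012 0 -0.06 0 0 0" --pt "0.03 0.04 -0.06 0 0 0" --pt "0.05 0.08 -0.06 0 0 0" --pt "0.05 0.09 -0.06 0 0 0" --pt "0.05 0.09 -0.06 0 0 0" --grip -1

```text
clock: 35.9
tool_pos: [0.4368, -0.1181, 0.0798]
orientation: [-180.0, -0.1, 178.5]
force: [0.9, -0.0, 0.4]
opening: 0.0005
gripper_force: 0.0
```

Run:
```python
from h import *
st(); o=telemetry.get_obs(); print(inv(BRD,*(o['tool_pos'][:2]*1e3))); go(*loc(BRD,0,12),21,178.4)
```

```text
t 35.9 tcp [ 436.8 -118.1   79.8] [-1.7998e+02 -1.0000e-01  1.7847e+02] op 0.5 F [ 0.9 -0.   0.4] 0.0 q [  10.     8.7  -37.7    0.   -43.7 -101.5]
(np.float64(2.936196974425032), np.float64(13.012884291800365))
row [ 0.0028 -0.001   0.0588 -0.0004 -0.0017  0.0011]
```

carry_out --pt "0.003 0 0.02 0 0 0" --pt "0.003 0 0.045 0 0 0" --pt "0.003 0 0.059 0 0 0" --pt "0.003 -0.004 0.059 0 0 0" --pt "0.003 -0.008 0.059 0 0 0" --pt "0.003 -0.011 0.059 0 0 0" --pt "0.003 -0.013 0.059 0 0 0" --pt "0.003 -0.014 0.059 0 0 0"

```text
clock: 36.9
tool_pos: [0.4341, -0.1323, 0.0214]
orientation: [180.0, 0.0, 178.4]
force: [-0.8, -0.4, -0.1]
opening: 0.0005
gripper_force: 0.0
```

carry_out --pt "0 -0.001 0 0 0 0" --pt "0 -0.002 0 0 0 0" --pt "0 -0.0025 0 0 0 0" --pt "0 -0.0025 0 0 0 0"

```text
clock: 37.4
tool_pos: [0.4341, -0.1327, 0.0214]
orientation: [179.9, 0.1, 178.4]
force: [-3.3, 19.7, 7.0]
opening: 0.001
gripper_force: 9.8
```

carry_out --pt "0 0.012 0 0 0 0" --pt "0 0.012 -0.03 0 0 0" --pt "0 0.04 -0.09 0 0 0" --pt "-0.04 0.1 -0.15 0 0 0" --pt "-0.08 0.15 -0.15 0 0 0" --pt "-0.1 0.2 -0.15 0 0 0" --pt "-0.1 0.2 -0.15 0 0 0" --grip 0.3

```text
clock: 38.28
tool_pos: [0.5408, 0.0654, 0.1713]
orientation: [180.0, 0.1, 178.5]
force: [0.2, -0.3, 0.1]
opening: 0.0565
gripper_force: 0.0
```

Run:
```python
from h import *
st(); snap('top','t11'); snap('side','s11')
cen('t11','top',.040,(310,245,440,310),120,205,18)
cen('s11','side',.040,(330,200,450,310),100,175,18)
a=cv2.resize(cv2.imread('pics/t11.png')[240:310,310:440],None,fx=4,fy=4,interpolation=cv2.INTER_CUBIC)
b=cv2.resize(cv2.imread('pics/s11.png')[180:310,200:460],None,fx=2,fy=2,interpolation=cv2.INTER_CUBIC)
cv2.imwrite('pics/m11.png',np.vstack([a,b]))
go(*loc(BOX,-358,0),140,-93.2)
```

```text
t 38.275 tcp [540.8  65.4 171.3] [1.8000e+02 6.0000e-02 1.7852e+02] op 56.5 F [ 0.2 -0.3  0.1] 0.0 q [  27.5   10.8  -20.4    0.   -58.7 -119. ]
top [ 379  263   44   37 1508] [ 430.2 -206.2   40. ] brd [ -1.2 -75.3] box [-300.5  191.5] [array([ 430.2, -206.5]), array([122.6, 100.9]), np.float64(88.8)]
side [ 375  211   53   33 1181] [ 426.3 -200.7   40. ] brd [ -5.3 -69.8] box [-295.2  195.6] [array([ 427.1, -203.6]), array([119.2,  99.5]), np.float64(87.7)]
row [-8.6900e-02 -3.3630e-01  3.0800e-02 -1.0000e-04 -6.0000e-04 -1.5409e+00]
```

View pics/m11.png

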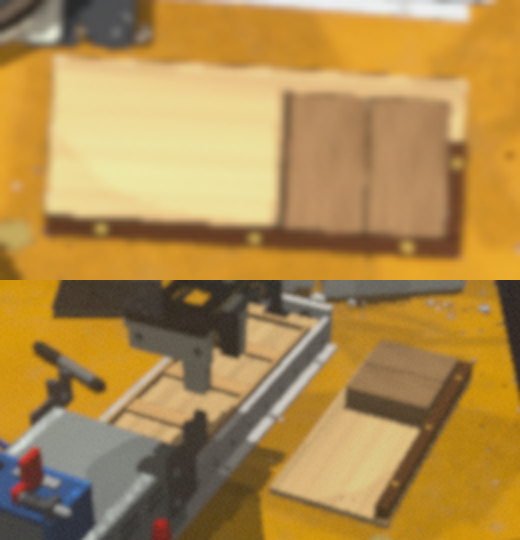

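The row is closed up: the two blocks sit at crop (290–448, 92–235), tight in the corner. The tray shows four empty bays. Next I'll push the tray home.

carry_out --pt "0 -0.05 0 0 0 -0.17" --pt "-0.02 -0.1 0 0 0 -0.34" --pt "-0.04 -0.16 0 0 0 -0.51" --pt "-0.06 -0.22 0 0 0 -0.68" --pt "-0.08 -0.28 0 0 0 -0.85" --pt "-0.087 -0.336 0 0 0 -1.02" --pt "-0.087 -0.336 0 0 0 -1.2" --pt "-0.087 -0.336 0.03 0 0 -1.37"

```text
clock: 39.38
tool_pos: [0.6167, -0.2785, 0.1424]
orientation: [-179.8, -0.0, -102.9]
force: [0.4, -0.4, 0.3]
opening: 0.057
gripper_force: 0.0
```

carry_out --pt "0 0 0 0 0 -0.17" --pt "0 0 0 0 0 -0.17" --pt "0 0 0 0 0 -0.17"

```text
clock: 39.75
tool_pos: [0.6165, -0.2762, 0.1415]
orientation: [-180.0, -0.0, -93.6]
force: [-0.3, 0.1, 0.3]
opening: 0.0569
gripper_force: 0.0
```

Run:
```python
from h import *
st(); go(*loc(BOX,-358.5,0.5),67,-93.2)
```

```text
t 39.75 tcp [ 616.5 -276.2  141.5] [-1.7998e+02 -1.0000e-02 -9.3620e+01] op 56.9 F [-0.3  0.1  0.3] 0.0 q [ -7.6  24.   -5.6   0.  -60.4   4. ]
row [-0.0016 -0.001   0.0745 -0.0003 -0.0001 -0.0073]
```

carry_out --pt "-0.001 -0.001 0.03 0 0 -0.007" --pt "-0.001 -0.001 0.055 0 0 -0.007" --pt "-0.001 -0.001 0.068 0 0 -0.007" --pt "-0.001 -0.001 0.074 0 0 -0.007" --pt "-0.001 -0.001 0.074 0 0 -0.007"

```text
clock: 40.38
tool_pos: [0.6182, -0.275, 0.0674]
orientation: [-180.0, -0.0, -93.0]
force: [-0.4, -0.3, 0.7]
opening: 0.0567
gripper_force: 0.0
```

carry_out --pt "0 0 0 0 0 0" --pt "0 0 0 0 0 0" --pt "0 0 0 0 0 0" --pt "0 0 0 0 0 0" --pt "0 0 0 0 0 0" --pt "0 0 0 0 0 0" --grip -1

```text
clock: 41.12
tool_pos: [0.618, -0.2749, 0.0671]
orientation: [-180.0, 0.0, -93.0]
force: [-0.5, 0.9, 0.3]
opening: 0.0133
gripper_force: 30.0
```

carry_out --pt "-0.015 0 0 0 0 0" --pt "-0.05 0 0 0 0 0" --pt "-0.09 0 0 0 0 0" --pt "-0.135 0 0 0 0 0" --pt "-0.18 0 0 0 0 0" --pt "-0.225 0 0 0 0 0" --pt "-0.265 0 0 0 0 0" --pt "-0.295 0 0 0 0 0"

```text
clock: 42.12
tool_pos: [0.633, 0.0215, 0.0671]
orientation: [180.0, -0.0, -92.9]
force: [1.6, -4.0, -1.0]
opening: 0.0138
gripper_force: 30.0
```

carry_out --pt "-0.008 0 0 0 0 0" --pt "-0.013 0 0 0 0 0" --pt "-0.017 0 0 0 0 0" --pt "-0.02 0 0 0 0 0" --pt "-0.022 0 0 0 0 0" --pt "-0.022 0 0 0 0 0"

```text
clock: 42.88
tool_pos: [0.6344, 0.0415, 0.0671]
orientation: [180.0, 0.0, -93.0]
force: [-0.1, -0.4, 1.6]
opening: 0.0131
gripper_force: 30.0
```

Run:
```python
from h import *
st(); o=telemetry.get_obs(); print(inv(BOX,*(o['tool_pos'][:2]*1e3)))
```

```text
t 42.875 tcp [634.4  41.5  67.1] [180.   0. -93.] op 13.1 F [-0.1 -0.4  1.6] 30.0 q [ 21.3  24.8 -15.5  -0.  -49.7 -24.3]
(np.float64(-41.77965467599728), np.float64(1.3675822930450292))
```

Traveled about 316 mm; creeping on until the inner stop.

carry_out --pt "-0.001 0 0 0 0 0" --pt "-0.002 0 0 0 0 0" --pt "-0.003 0 0 0 0 0" --pt "-0.003 0 0 0 0 0"

```text
clock: 43.38
tool_pos: [0.6346, 0.0448, 0.0671]
orientation: [-180.0, 0.0, -93.0]
force: [-0.3, -1.4, 1.7]
opening: 0.0133
gripper_force: 30.0
```

carry_out --pt "-0.001 0 0 0 0 0" --pt "-0.002 0 0 0 0 0" --pt "-0.003 0 0 0 0 0" --pt "-0.003 0 0 0 0 0"

```text
clock: 43.88
tool_pos: [0.6346, 0.0463, 0.0671]
orientation: [180.0, -0.1, -93.0]
force: [-0.4, -7.9, 2.1]
opening: 0.0136
gripper_force: 30.0
```

carry_out --pt "-0.001 0 0 0 0 0" --pt "-0.002 0 0 0 0 0" --pt "-0.002 0 0 0 0 0"

```text
clock: 44.25
tool_pos: [0.6345, 0.0464, 0.0671]
orientation: [179.9, -0.2, -93.0]
force: [2.7, -15.8, 0.8]
opening: 0.0136
gripper_force: 30.0
```

carry_out --pt "0 0 0 0 0 0" --pt "0.003 0 0 0 0 0" --pt "0.003 0 0 0 0 0" --pt "0.003 0 0 0 0 0" --grip 0.3

```text
clock: 44.75
tool_pos: [0.6347, 0.047, 0.067]
orientation: [-180.0, 0.0, -93.0]
force: [0.9, 0.0, -1.0]
opening: 0.0482
gripper_force: 0.0
```

carry_out --pt "0 0 -0.03 0 0 0" --pt "0 0 -0.08 0 0 0" --pt "0 0 -0.14 0 0 0" --pt "-0.05 0 -0.15 0 0 0" --pt "-0.11 0 -0.15 0 0 0" --pt "-0.17 0 -0.15 0 0 0" --pt "-0.2 0 -0.15 0 0 0" --pt "-0.2 0 -0.15 0 0 0" --grip 0.77

```text
clock: 45.75
tool_pos: [0.6447, 0.2487, 0.2163]
orientation: [180.0, -0.0, -92.8]
force: [-0.6, -0.3, 0.7]
opening: 0.0775
gripper_force: 0.0
```

Run:
```python
from h import *
st(); go(647.4,251.8,154.5,-93.21)
```

```text
t 45.75 tcp [644.7 248.7 216.3] [ 1.7996e+02 -2.0000e-02 -9.2820e+01] op 77.5 F [-0.6 -0.3  0.7] 0.0 q [ 37.2  22.4   2.1  -0.  -69.8 -40. ]
row [-0.0033 -0.0026  0.0618  0.0007 -0.0003  0.0068]
```

carry_out --pt "-0.003 -0.002 0 0 0 0.007" --pt "-0.003 -0.002 0.015 0 0 0.007" --pt "-0.003 -0.002 0.025 0 0 0.007" --pt "-0.003 -0.002 0.025 0 0 0.007" --pt "-0.003 -0.002 0.025 0 0 0.007"

```text
clock: 46.38
tool_pos: [0.6474, 0.2489, 0.1922]
orientation: [-180.0, -0.0, -93.4]
force: [-0.7, -0.1, 0.9]
opening: 0.0778
gripper_force: 0.0
```

Run:
```python
from h import *
st(); go(647.4,251.8,154.5,-93.21)
```

```text
t 46.375 tcp [647.4 248.9 192.2] [-1.7999e+02 -1.0000e-02 -9.3400e+01] op 77.8 F [-0.7 -0.1  0.9] 0.0 q [ 37.1  23.5   0.5   0.  -67.1 -40.5]
row [-0.0029  0.0002  0.0377 -0.0002 -0.0001 -0.0033]
```

carry_out --pt "-0.003 0 0.008 0 0 -0.003" --pt "-0.003 0 0.018 0 0 -0.003" --pt "-0.003 0 0.028 0 0 -0.003" --pt "-0.003 0 0.035 0 0 -0.003" --pt "-0.003 0 0.037 0 0 -0.003" --pt "-0.003 0 0.037 0 0 -0.003"

```text
clock: 47.12
tool_pos: [0.6475, 0.2523, 0.155]
orientation: [-180.0, -0.0, -93.2]
force: [0.1, 0.3, 0.5]
opening: 0.0775
gripper_force: 0.0
```

Run:
```python
from h import *
st(); go(647.4,251.8,154.3,-93.21)
```

```text
t 47.125 tcp [647.5 252.3 155. ] [-1.80e+02 -1.00e-02 -9.32e+01] op 77.5 F [0.1 0.3 0.5] 0.0 q [ 37.3  25.1  -2.    0.  -63.  -40.5]
row [ 0.0005  0.0001  0.0007 -0.     -0.0001  0.0001]
```

carry_out --pt "0 0 0 0 0 0" --pt "0 0 0 0 0 0" --pt "0 0 0 0 0 0" --pt "0 0 0 0 0 0" --pt "0 0 0 0 0 0" --pt "0 0 0 0 0 0" --pt "0 0 0 0 0 0" --pt "0 0 0 0 0 0" --grip -1

```text
clock: 48.12
tool_pos: [0.6481, 0.2523, 0.1556]
orientation: [-179.9, 0.0, -93.2]
force: [4.7, -0.3, 3.3]
opening: 0.0414
gripper_force: 30.0
```

carry_out --pt "0 0 -0.006 0 0 0" --pt "0 0 -0.018 0 0 0" --pt "0 0 -0.032 0 0 0" --pt "0 0 -0.042 0 0 0" --pt "0 0 -0.042 0 0 0"

```text
clock: 48.75
tool_pos: [0.6478, 0.2526, 0.1985]
orientation: [-179.9, 0.1, -93.2]
force: [-0.1, 0.9, -4.2]
opening: 0.0413
gripper_force: 30.0
```

Run:
```python
from h import *
st(); go(635.9,47.2,194.4,-93.2)
```

```text
t 48.75 tcp [647.8 252.6 198.5] [-1.799e+02  8.000e-02 -9.320e+01] op 41.3 F [-0.1  0.9 -4.2] 30.0 q [ 37.3  23.3   1.2   0.  -67.7 -40.5]
row [ 2.057e-01  5.000e-04  3.800e-03 -1.700e-03  1.300e-03 -1.000e-04]
```

carry_out --pt "0.02 0 0 0 0 0" --pt "0.06 0 0 0 0 0" --pt "0.1 0 0 0 0 0" --pt "0.14 0 0 0 0 0" --pt "0.18 0 0 0 0 0" --pt "0.2 0 0 0 0 0" --pt "0.205 0 0 0 0 0" --pt "0.205 0 0 0 0 0"

```text
clock: 49.75
tool_pos: [0.6359, 0.0476, 0.1969]
orientation: [180.0, 0.0, -93.2]
force: [-1.3, 0.7, -5.0]
opening: 0.0413
gripper_force: 30.0
```

carry_out --pt "0 0 0.01 0 0 0" --pt "0 0 0.02 0 0 0" --pt "0 0 0.02 0 0 0"

```text
clock: 50.12
tool_pos: [0.635, 0.0479, 0.1753]
orientation: [179.8, -0.1, -93.2]
force: [-0.8, 0.2, -4.6]
opening: 0.041
gripper_force: 30.0
```

Run:
```python
from h import *
st(); go(635.6,47.6,105,-93.2)
```

```text
t 50.125 tcp [635.   47.9 175.3] [ 1.7984e+02 -5.0000e-02 -9.3170e+01] op 41.0 F [-0.8  0.2 -4.6] 30.0 q [ 21.8  19.1  -8.3  -0.  -62.7 -25. ]
row [ 0.0002 -0.0008  0.0703  0.0028 -0.0009  0.0005]
```

carry_out --pt "0 0 0.012 0 0 0" --pt "0 0 0.026 0 0 0" --pt "0 0 0.038 0 0 0" --pt "0 0 0.046 0 0 0" --pt "0 0 0.052 0 0 0" --pt "0 0 0.056 0 0 0" --pt "0 0 0.056 0 0 0"

```text
clock: 51.0
tool_pos: [0.6359, 0.0475, 0.1209]
orientation: [180.0, -0.0, -93.2]
force: [-0.2, 0.4, -3.7]
opening: 0.041
gripper_force: 30.0
```

carry_out --pt "0 0 0.004 0 0 0" --pt "0 0 0.008 0 0 0" --pt "0 0 0.011 0 0 0" --pt "0 0 0.012 0 0 0" --pt "0 0 0.012 0 0 0"

```text
clock: 51.62
tool_pos: [0.636, 0.0475, 0.109]
orientation: [180.0, -0.0, -93.2]
force: [-0.4, 0.4, -3.5]
opening: 0.0413
gripper_force: 30.0
```

Run:
```python
from h import *
st(); go(635.6,47.6,104,-93.2)
```

```text
t 51.625 tcp [636.   47.5 109. ] [ 1.7999e+02 -1.0000e-02 -9.3200e+01] op 41.3 F [-0.4  0.4 -3.5] 30.0 q [ 21.8  22.5 -12.8   0.  -54.7 -25. ]
row [-0.      0.0004  0.005   0.0001 -0.0001 -0.0001]
```

Stub in the slot without contact; lowering the last few mm.

carry_out --pt "0 0 0.001 0 0 0" --pt "0 0 0.002 0 0 0" --pt "0 0 0.003 0 0 0" --pt "0 0 0.004 0 0 0" --pt "0 0 0.004 0 0 0"

```text
clock: 52.25
tool_pos: [0.6359, 0.0476, 0.1049]
orientation: [180.0, -0.0, -93.2]
force: [0.4, -0.2, -5.0]
opening: 0.0412
gripper_force: 30.0
```

carry_out --pt "0 0 0.001 0 0 0" --pt "0 0 0.0015 0 0 0" --pt "0 0 0.0015 0 0 0"

```text
clock: 52.62
tool_pos: [0.6363, 0.0476, 0.1044]
orientation: [-179.9, 0.0, -93.2]
force: [-1.2, 0.2, 4.6]
opening: 0.0415
gripper_force: 30.0
```

carry_out --pt "0 0 0 0 0 0" --pt "0 0 0 0 0 0" --pt "0 0 0 0 0 0" --pt "0 0 0 0 0 0" --pt "0 0 0 0 0 0" --grip 0.77

```text
clock: 53.25
tool_pos: [0.6363, 0.0477, 0.1036]
orientation: [-180.0, 0.0, -93.2]
force: [0.6, 0.8, -0.2]
opening: 0.0772
gripper_force: 0.0
```

carry_out --pt "0 0 -0.01 0 0 0" --pt "0 0 -0.03 0 0 0" --pt "0 0 -0.07 0 0 0" --pt "0 0 -0.12 0 0 0" --pt "0.06 0 -0.16 0 0 0" --pt "0.12 0 -0.18 0 0 0" --pt "0.18 0 -0.18 0 0 0" --pt "0.24 0 -0.18 0 0 0"

```text
clock: 54.25
tool_pos: [0.6228, -0.1893, 0.2854]
orientation: [-179.9, -0.0, -93.2]
force: [1.7, -0.2, -0.6]
opening: 0.0775
gripper_force: 0.0
```

Run:
```python
from h import *
st(); snap('top','t12'); snap('side','s12')
cen('s12','side',.040,(330,200,450,310),100,175,18)
a=cv2.resize(cv2.imread('pics/t12.png')[165:310,180:440],(790,440),interpolation=cv2.INTER_CUBIC)
cv2.imwrite('pics/t12c.png',a)
b=cv2.imread('pics/s12.png'); b0=cv2.imread('pics/side0.png')
f=lambda i:cv2.resize(i[205:290,205:320],None,fx=3.4,fy=3.4,interpolation=cv2.INTER_CUBIC)
c=cv2.resize(b[190:370,230:450],(391,320)); d=cv2.resize(cv2.imread('pics/t12.png')[165:310,250:440],(391,298))
cv2.imwrite('pics/m12.png',np.vstack([np.hstack([f(b0),f(b)]),np.hstack([c[:298],d])]))
```

```text
t 54.25 tcp [ 622.8 -189.3  285.4] [-1.7985e+02 -1.0000e-02 -9.3170e+01] op 77.5 F [ 1.7 -0.2 -0.6] 0.0 q [  0.2  16.5   2.5   0.  -75.9  -3.4]
side [ 375  211   52   33 1155] [ 427.3 -201.4   40. ] brd [ -4.3 -70.5] box [-295.9  194.6] [array([ 428.5, -204.1]), array([117.2,  99.9]), np.float64(87.8)]
```

View pics/m12.png

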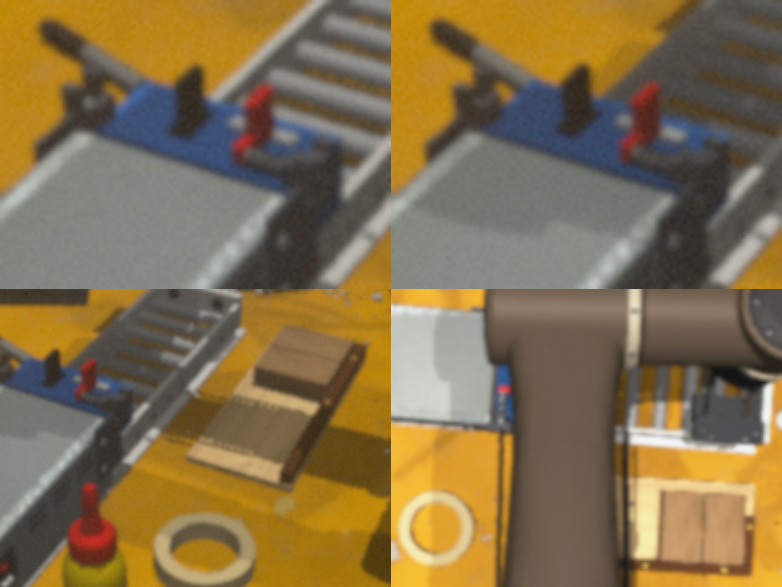

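The hood hangs as it did at the start: red and black tab spacing is 71 px against 72 px before, so the pin is sprung out. The row is intact, and the tape and bottle haven't moved. I'll settle the arm and hand in.

carry_out --pt "0 0 0 0 0 0" --pt "0 0 0 0 0 0" --pt "0 0 0 0 0 0" --pt "0 0 0 0 0 0"

```text
clock: 54.85
tool_pos: [0.623, -0.1866, 0.2837]
orientation: [-180.0, 0.0, -93.1]
force: [0.2, -0.4, -0.3]
opening: 0.0774
gripper_force: 0.0
```

Run:
```python
from h import *
snap('side','s13'); cen('s13','side',.040,(330,200,450,310),100,175,18)
print(workorder.close_job())
```

```text
side [ 375  211   52   33 1155] [ 427.3 -201.2   40. ] brd [ -4.3 -70.3] box [-295.7  194.6] [array([ 428.3, -204. ]), array([116.3, 100.4]), np.float64(87.4)]
the job is handed in; nothing more can be done
None
```

The job is handed in at 55 s: both blocks found in the tray stand in a closed row in the board's corner, the empty tray is home, and the hood is hung with its pin sprung out, with the bottle and tape left undisturbed (no verdict was returned).

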